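# Load the charm carousel and slide it onto its mat

## Task

Take the dust cover off the carousel's post, then thread all the charm trays lying on the nail desk down the post, largest at the bottom and each smaller one on top, open side up and fully home, and put the cover back rim down inside the top tray. Then slide the loaded, covered carousel along the table, without lifting or tipping it, until its base sits wholly on the round felt mat. Leave the pots, the bottle, the glass and the brush cup standing where they are.

Things in the scene. Friction and masses are not known exactly. Their poses are not given: they have to be found in the camera images.
- carousel: the charm carousel: a loose black round base, 190 mm across and 28 mm thick, about 0.7 kg, with a bare upright steel post in the middle, 17 mm thick, whose tip (tapered over its last 8 mm to 8 mm) is 91 mm above the table. Origin: centre of its underside; z along the post. It slides on the table when pushed at the rim.
- mat: its place on the table: a thin round blue felt mat, 220 mm across, fixed, less than 1 mm thick, which things slide onto without a step. Origin: its centre, on the table.
- cover: white round dust cover, an upturned cup 88 mm across (82 inside), 66 mm deep inside, 70 mm high to its flat top, on which stands a grip knob 24 mm across whose top is 96 mm above the rim. Origin: centre of the rim plane; z up through the knob. 0.12 kg. Starts rim down on the carousel's base, over the post. Fits loosely inside any tray's rim, standing on the tray's floor.
- tray_a: round white charm tray, 142 mm across (largest of four sizes), may be absent. Rim 11 mm high, floor 3 mm thick; in the middle a hub to grip: upright tube, outer 31 mm, bore 22 mm, top 15 mm above the underside, open through. Next tray rests on this hub: 15 mm pitch. Origin: centre of underside; z up out of the open side. Lies flat, 60-102 g.
- tray_b: round white charm tray, 128 mm across (second largest of four sizes), may be absent. Rim 11 mm high, floor 3 mm thick; in the middle a hub to grip: upright tube, outer 31 mm, bore 22 mm, top 15 mm above the underside, open through. Next tray rests on this hub: 15 mm pitch. Origin: centre of underside; z up out of the open side. Lies flat, 60-102 g.
- tray_c: round white charm tray, 114 mm across (third largest of four sizes), may be absent. Rim 11 mm high, floor 3 mm thick; in the middle a hub to grip: upright tube, outer 31 mm, bore 22 mm, top 15 mm above the underside, open through. Next tray rests on this hub: 15 mm pitch. Origin: centre of underside; z up out of the open side. Lies flat, 60-102 g.
- tray_d: round white charm tray, 100 mm across (smallest of four sizes), may be absent. Rim 11 mm high, floor 3 mm thick; in the middle a hub to grip: upright tube, outer 31 mm, bore 22 mm, top 15 mm above the underside, open through. Next tray rests on this hub: 15 mm pitch. Origin: centre of underside; z up out of the open side. Lies flat, 60-102 g.
- pot_1: small glass gel pot with a black cap, 42 mm across, 36 mm high, loose, a bystander. Origin: centre of its underside, z up.
- pot_2: small glass gel pot with a black cap, 42 mm across, 36 mm high, loose, a bystander. Origin: centre of its underside, z up.
- pot_3: small glass gel pot with a black cap, 42 mm across, 36 mm high, loose, a bystander. Origin: centre of its underside, z up.
- drink: blue drink bottle with a blue cap, 60 mm across, 170 mm high, loose, a bystander. Origin: centre of its underside, z up.
- glass: empty drinking glass, 72 mm across, 85 mm high, loose, a bystander. Origin: centre of its underside, z up.
- brush_cup: white cup of brushes, 80 mm across, brushes up to 205 mm high, loose, a bystander. Origin: centre of its underside, z up.

How it is judged:
By the outcome, as a careful person would: the job done as asked, in the order asked, and still so for the second after the job is handed in, with the robot touching nothing.
Of tray_a, tray_b, tray_c, tray_d only 3 to 4 are there at a start; the rules pass over those that are not, and their reading is None.
At some moment in a run one of tray_a, tray_b, tray_c, tray_d may be knocked a few centimetres aside while the robot is not near it.
It also fails if it takes over 210 s, if anything falls off the work surface, if the arm or the gripper's body presses on something with over 40 N, if the wrist force passes 120 N, or if a joint passes its speed limit or range.

## Robot

A 7-joint arm with a two-finger parallel gripper is mounted at the origin on the work surface. World frame = base frame: x ahead of the robot, y to its left, z up, the work surface at z = 0. Lengths are in m, angles in rad, forces in N, time in s.
With the tool pointing down it reaches from about 0.425 to 0.925 m from the base axis. Payload 6.8 kg.
Tool frame: the origin (TCP) lies on the centre line of the jaws, within the pads' length; the fingertips stand ahead of it and the grasp point (between the pads) lies 8 mm behind it (arm.tip_extent is the z of the fingertips in the tool frame, in m); z points along the fingers, y is the direction in which the jaws open and shut (so a half turn about z gives the same grasp; the last joint's range is limited). The gripper opens to 88 mm and grips with 3 to 60 N. Pads are 20 mm wide; open, the fingers measure 115 mm over their backs; the gripper's body (75 mm by 178 mm) begins 61 mm behind the grasp point.
Start: joints at [1.176, 0.477, 0.022, 1.555, -0.011, 1.109, -0.083], TCP at [0.191, -0.647, 0.234] pointing down, gripper open.
Joint ranges: [-2.96, 2.96], [-0.34, 2.1], [-1.41, 1.46], [0.24, 2.44], [-1.37, 4.51], [0.17, 1.92], [-2.96, 2.96]. Speed limits (rad/s): [2.39, 2.39, 3.14, 3.14, 3.14, 3.14, 3.14].

## Interface

Orientations are given as a unit quaternion [x, y, z, w].
In Python, from cell import arm, imaging gives the robot as it stands.
- The arm moves only by the tool apply_moves, never from a script. Its argument "commands" is a list of rows, each a list of 4 numbers: the shift along the world's x, y, z in m, then the turn about the world's z in degrees. A call has 1 to 5 rows; each row is the pose to reach, as a shift and turn from the pose measured when the call began; what a row does not reach only later rows make up. A row lasts 1/10 s, in which the tool goes at most 50 mm and 8.59 degrees, less where a joint would pass 70% of its speed; a pose out of reach is approached as far as the arm can. A call with a gripper value outside its range is refused whole. "fingers" is the closure, from 0 (fully open) to 1 (shut), set as the call begins (left out, the last holds). The fingers move at their own pace and stop on an object; "newtons" is the grip in N (left out, the last holds). Time passes only in rows, so rows that repeat a pose let the fingers close. It gives the time, the measured TCP pose, the force and the opening at its end, in the units of the state.
- arm.observe(): the state, without advancing time (a new reading comes with each control period).
- imaging.read_camera(name): name is "scene" or "top"; returns the picture (480x640x3 uint8, red, green, blue); there is no depth.
- imaging.camera_params(name): a dict with "K" (3x3 intrinsics, pixels), "world_from_camera" (4x4, takes a point from camera to world coordinates). Camera axes: x right, y down, z forward; pixel columns grow to the right and rows downward; lengths in m; the calibration is good to about 2 mm. A picture is of the moment at which its call begins. camera_params takes no time and is no camera call.
- arm.finish_job(): hands the job in, once; it reports no verdict.
The state is a dict: "clock": time; "q": joint angles; "joint_vel": joint speeds; "joint_efforts": joint torques, N m; "position": TCP position; "tcp_rot": TCP orientation; "ft_force": force on the tool from outside, world axes, zero at the start; "wrist_torque": the same for the moment, N m; "finger_gap": finger opening in m.
Only numpy, scipy, OpenCV 4.12 (cv2) and the standard library are available. Lean on these libraries where they do the work, as an engineer would, in place of code of your own. Each camera call takes 0.05 s, during which the arm holds its last target.

## Working session

There is one attempt and no reset: what is moved stays moved. The work goes in short steps, Python scripts to look and compute and a tool call to move; the robot and the scene stay as the last step left them, time stands still between calls to the robot, and variables do not carry over. Pictures are saved under pics/ and viewed, and the job is handed in when it is done.

Besides the shell and the picture viewer there is one more tool, called by a JSON object that holds its "name" and its "arguments". apply_moves: Moves the arm, as the interface text tells. Its arguments: {"type":"object","properties":{"commands":{"type":"array"},"fingers":{"type":"number"},"newtons":{"type":"number"}},"required":["commands"]}

```bash
mkdir -p pics; ls
python3 - <<'E'
from cell import arm, imaging
import cv2
for n in ("scene","top"):
    im=imaging.read_camera(n); cv2.imwrite(f"pics/{n}0.png",im[:,:,::-1])
    p=imaging.camera_params(n); print(n,p["K"].tolist() if hasattr(p["K"],'tolist') else p["K"]); print(p["world_from_camera"])
print(arm.observe(), arm.tip_extent)
E
```

```text
pics
scene [[575.5741451773339, 0.0, 331.3952986700109], [0.0, 575.5741451773339, 240.25436744324364], [0.0, 0.0, 1.0]]
[[ 0.6624586   0.48904189 -0.56743866  1.3157471 ]
 [ 0.74902912 -0.42212827  0.51064968 -0.74912565]
 [ 0.01019718 -0.76331235 -0.64594912  0.95999901]
 [ 0.          0.          0.          1.        ]]
top [[454.7112844754377, 0.0, 322.03050833891416], [0.0, 454.7112844754377, 241.01231458743283], [0.0, 0.0, 1.0]]
[[ 1.91038192e-02 -9.78091213e-01  2.07298393e-01  3.00590321e-01]
 [-9.99806294e-01 -1.96703592e-02 -6.71914562e-04 -4.87645538e-02]
 [ 4.73482759e-03 -2.07245402e-01 -9.78277530e-01  1.17336162e+00]
 [ 0.00000000e+00  0.00000000e+00  0.00000000e+00  1.00000000e+00]]
{'clock': 0.1, 'q': array([ 1.17588654,  0.47771795,  0.02237211,  1.5563171 , -0.01147514,
        1.1092679 , -0.08307955]), 'joint_vel': array([-0.00094603, -0.00272845, -0.00028733, -0.00476102,  0.00015241,
       -0.00043768,  0.00113939]), 'joint_efforts': array([ 4.54399822e-03, -5.84085560e+01,  1.53996337e+00, -2.73312539e+01,
       -5.42545225e-02,  1.30877760e-02,  7.96187419e-05]), 'position': array([ 0.19077933, -0.64695648,  0.23279414]), 'tcp_rot': array([ 9.89732977e-01,  1.42926583e-01, -1.86658188e-04, -7.68564847e-04]), 'ft_force': array([-0.20980011,  0.03815059,  0.20668287]), 'wrist_torque': array([-0.03947238,  0.04892718,  0.00883847]), 'finger_gap': 0.08798195985183035} 0.011
```

View pics/scene0.png

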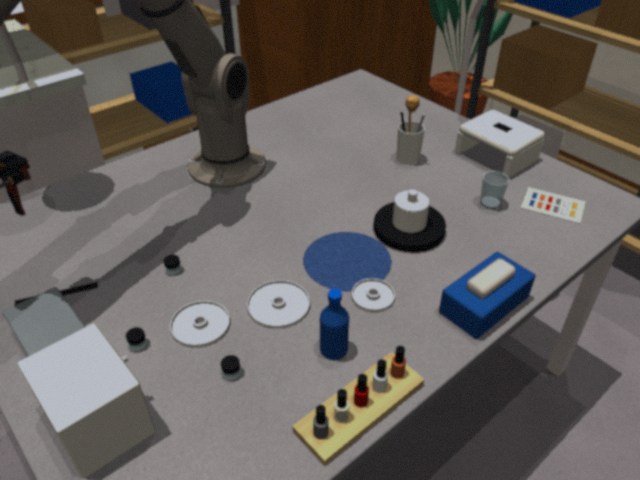

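View pics/top0.png

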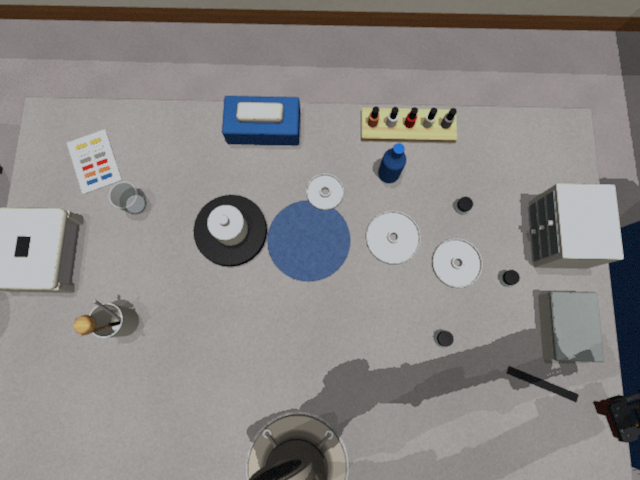

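```bash
cat > h.py <<'E'
from cell import arm, imaging
import cv2, numpy as np
def ray(n,uv,z):
    p=imaging.camera_params(n);K=np.array(p["K"]);T=np.array(p["world_from_camera"])
    uv=np.atleast_2d(np.asarray(uv,float))
    d=(T[:3,:3]@np.linalg.inv(K)@np.c_[uv,np.ones(len(uv))].T).T
    o=T[:3,3]; s=(z-o[2])/d[:,2]
    return (o+d*s[:,None])[:,:2]
def proj(n,P):
    p=imaging.camera_params(n);K=np.array(p["K"]);T=np.array(p["world_from_camera"])
    c=T[:3,:3].T@(np.asarray(P,float)-T[:3,3]);c=K@c;return c[:2]/c[2]
def circ(P):
    A=np.c_[2*P,np.ones(len(P))];s=np.linalg.lstsq(A,(P**2).sum(1),rcond=None)[0]
    r=np.sqrt(s[2]+s[0]**2+s[1]**2)
    e=np.hypot(*(P-s[:2]).T)-r
    return s[:2],r,e.std()
def blobs(n,im,mask,z,amin=60,box=None):
    c,_=cv2.findContours(mask.astype(np.uint8),cv2.RETR_EXTERNAL,cv2.CHAIN_APPROX_NONE)
    for k in c:
        a=cv2.contourArea(k)
        if a<amin: continue
        m=cv2.convexHull(k)[:,0,:]
        ctr,r,e=circ(ray(n,k[:,0,:],z))
        u=k[:,0,:].mean(0)
        print(n,"px",u.round(0),"area",a,"xy",ctr.round(4),"diam",round(2*r*1000,1),"sd",round(e*1000,1))
E
python3 - <<'E'
from h import *
for n in("top","scene"):
    im=cv2.imread(f"pics/{n}0.png"); hsv=cv2.cvtColor(im,cv2.COLOR_BGR2HSV)
    H,S,V=cv2.split(hsv)
    print("samples", [hsv[int(v),int(u)].tolist() for u,v in ([(380,225),(440,250),(320,260),(220,250),(120,250),(350,330)] if n=="top" else [(265,300),(190,310),(340,260),(400,235),(300,210)])])
    print("white");blobs(n,im,(V>170)&(S<40),0.011,200)
    print("blue");blobs(n,im,(H>100)&(H<125)&(S>100),0.0,300)
    print("black");blobs(n,im,(V<45),0.028,60)
E
```

```text
samples [[108, 7, 196], [105, 8, 197], [109, 119, 135], [170, 16, 49], [15, 9, 163], [9, 11, 157]]
white
top px [456. 263.] area 1632.5 xy [ 0.4962 -0.3979] diam 119.1 sd 1.5
top px [392. 237.] area 1997.0 xy [ 0.5613 -0.2332] diam 133.9 sd 1.5
top px [ 29. 246.] area 4600.0 xy [0.5191 0.7127] diam 207.6 sd 16.3
top px [225. 222.] area 884.0 xy [0.5932 0.207 ] diam 89.7 sd 0.7
top px [589. 221.] area 4232.5 xy [ 0.6176 -0.7544] diam 203.9 sd 14.3
top px [325. 192.] area 888.0 xy [ 0.682  -0.0539] diam 92.4 sd 1.7
top px [ 93. 161.] area 2143.5 xy [0.7574 0.5739] diam 152.0 sd 12.5
top px [259. 111.] area 634.0 xy [0.9142 0.1326] diam 92.1 sd 14.3
blue
top px [628. 307.] area 3568.5 xy [ 0.3896 -0.8925] diam 296.8 sd 56.7
top px [309. 241.] area 4890.5 xy [ 0.5497 -0.0125] diam 210.6 sd 4.4
top px [392. 163.] area 690.0 xy [ 0.7715 -0.238 ] diam 89.7 sd 10.3
top px [261. 120.] area 3479.5 xy [0.8932 0.1269] diam 199.6 sd 16.8
black
top px [635. 454.] area 162.0 xy [ 0.0475 -0.8003] diam 45.3 sd 7.6
top px [293. 459.] area 1139.0 xy [-0.0039  0.0097] diam 118.4 sd 19.2
top px [542. 384
[... 2692 characters left out ...]
 area 1774.5 xy [0.5877 0.1757] diam 168.3 sd 25.0
scene px [ 13. 180.] area 969.5 xy [-0.2962 -0.5277] diam 214.4 sd 49.8
scene px [234. 120.] area 1503.5 xy [-0.2689  0.1604] diam 490.9 sd 109.6
scene px [419.  66.] area 164.5 xy [-0.099   0.9293] diam 237.0 sd 51.4
scene px [484.  51.] area 1078.5 xy [-0.1497  1.1884] diam 802.8 sd 149.0
scene px [453.  12.] area 121.0 xy [-0.4197  1.5013] diam 254.5 sd 45.5
scene px [435.  13.] area 178.0 xy [-0.3616  1.538 ] diam 327.2 sd 38.7
scene px [227.  26.] area 391.5 xy [-0.9613  0.5937] diam 435.9 sd 96.9
scene px [183.  43.] area 2993.5 xy [-1.019   0.0564] diam 964.0 sd 108.6
scene px [6. 9.] area 216.5 xy [-1.759  -0.0833] diam 240.6 sd 46.9
```

Run:
```python
from h import *
a=cv2.imread("pics/top0.png");b=cv2.imread("pics/scene0.png")
A=cv2.resize(a[170:300,180:490],None,fx=2.5,fy=2.5,interpolation=cv2.INTER_CUBIC)
B=cv2.resize(b[170:350,160:450],None,fx=2.7,fy=2.7,interpolation=cv2.INTER_CUBIC)
cv2.imwrite("pics/c1.png",A);cv2.imwrite("pics/c2.png",B)
```

```text
(no output)
```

View pics/c1.png

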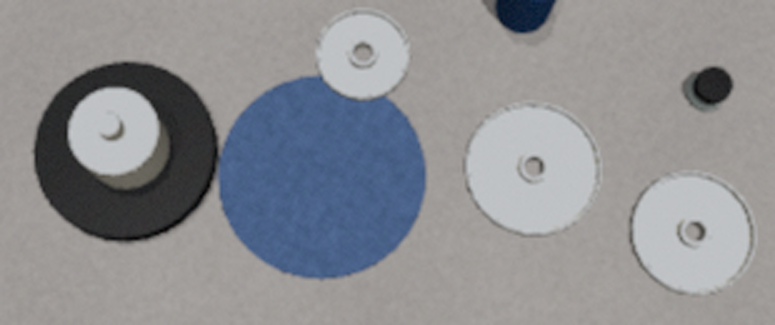

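View pics/c2.png

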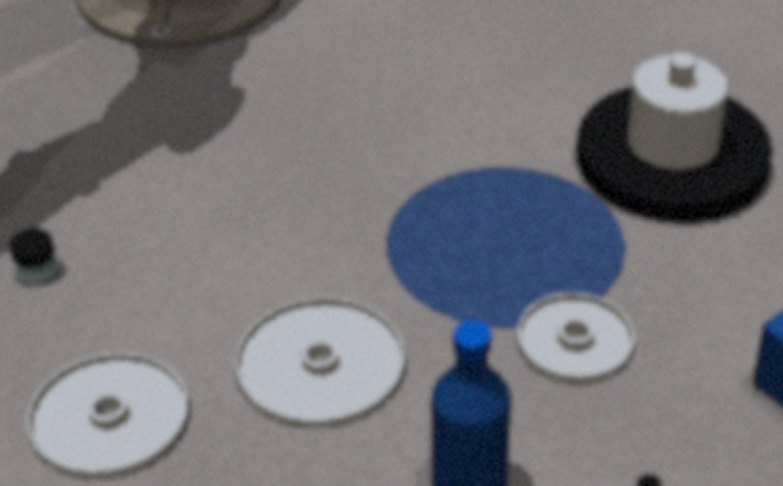

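```bash
cat >> h.py <<'E'
def outline(n,im,guess,R,z):
    """outermost strong edge along radial rays around guess (world) for circle radius ~R at height z"""
    g=cv2.GaussianBlur(cv2.cvtColor(im,cv2.COLOR_BGR2GRAY),(3,3),0).astype(np.float32)
    c=np.array(guess,float)
    for it in range(4):
        pts=[]
        for t in np.linspace(0,2*np.pi,120,endpoint=False):
            rr=np.arange(R-.008,R+.010,.0005)
            uv=np.array([proj(n,[c[0]+r*np.cos(t),c[1]+r*np.sin(t),z]) for r in rr],np.float32)
            v=cv2.remap(g,uv[:,0:1],uv[:,1:2],cv2.INTER_LINEAR)[:,0]
            d=np.abs(np.gradient(v)); 
            k=np.where(d>0.5*d.max())[0]
            if d.max()<0.8: continue
            k=k[-1]
            while k>0 and d[k-1]>d[k]: k-=1
            pts.append(c+rr[k]*np.array([np.cos(t),np.sin(t)]))
        pts=np.array(pts); 
        for _ in range(3):
            s,r,e=circ(pts); q=np.abs(np.hypot(*(pts-s).T)-r); pts=pts[q<max(2*q.std(),.001)]
        c=s
    return c,r,len(pts),e
E
python3 - <<'E'
from h import *
for n in("top","scene"):
    im=cv2.imread(f"pics/{n}0.png")
    for nm,g,R,z in [("a",(.565,-.2345),.071,.008),("b",(.5,-.399),.064,.008),("d",(.685,-.0545),.05,.008)]:
        c,r,k,e=outline(n,im,g,R,z); print(n,nm,c.round(4),round(2000*r,1),k,round(e*1e3,2))
    hsv=cv2.cvtColor(im,cv2.COLOR_BGR2HSV);H,S,V=cv2.split(hsv)
    blobs(n,im,(V>170)&(S<40),0.098,300)
    c,r,k,e=outline(n,im,(.568,.195),.095,.028);print(n,"base",c,r*2000,k,e)
    c,r,k,e=outline(n,im,(.55,-.0125),.11,.0);print(n,"mat",c,r*2000,k,e)
print(ray("top",[[180+111/2.5,170+126/2.5]],.124),ray("scene",[[160+683/2.7,170+60/2.7]],.124))
for nm,uv in [("a",(534,168)),("b",(693,232)),("d",(362.5,54))]: print(nm,ray("top",[[180+uv[0]/2.5-.3,170+uv[1]/2.5-.3]],.014))
for nm,uv in [("a",(320,357)),("b",(109,409)),("d",(575,334))]: print(nm,ray("scene",[[160+uv[0]/2.7-.3,170+uv[1]/2.7-.3]],.012))
print("cup,glass",ray("top",[[107,320],[135,203],[390,175]],0))
E
```

```text
Traceback (most recent call last):
  File "h.py", line 34, in outline
    uv=np.array([proj(n,[c[0]+r*np.cos(t),c[1]+r*np.sin(t),z]) for r in rr],np.float32)
                 ~~~~^^^^^^^^^^^^^^^^^^^^^^^^^^^^^^^^^^^^^^^^^
  File "h.py", line 10, in proj
    p=imaging.camera_params(n);K=np.array(p["K"]);T=np.array(p["world_from_camera"])
ValueError: time passes only in moves, steps and waits
```

```bash
python3 - <<'E'
s=open('h.py').read()
s=s.replace("def ray(","import functools\n@functools.lru_cache\ndef cp(n):\n    return imaging.camera_params(n)\ndef ray(",1).replace("p=imaging.camera_params(n);K","p=cp(n);K")
open('h.py','w').write(s)
E
cat > m0.py <<'E'
from h import *
for n in("top","scene"):
    im=cv2.imread(f"pics/{n}0.png")
    for nm,g,R,z in [("a",(.565,-.2345),.071,.008),("b",(.5,-.399),.064,.008),("d",(.685,-.0545),.05,.008)]:
        c,r,k,e=outline(n,im,g,R,z); print(n,nm,c.round(4),round(2000*r,1),k,round(e*1e3,2))
    hsv=cv2.cvtColor(im,cv2.COLOR_BGR2HSV);H,S,V=cv2.split(hsv)
    blobs(n,im,(V>170)&(S<40),0.098,300)
    c,r,k,e=outline(n,im,(.568,.195),.095,.028);print(n,"base",c,r*2000,k,e)
    c,r,k,e=outline(n,im,(.55,-.0125),.11,.0);print(n,"mat",c,r*2000,k,e)
print(ray("top",[[180+111/2.5,170+126/2.5]],.124),ray("scene",[[160+683/2.7,170+60/2.7]],.124))
for nm,uv in [("a",(534,168)),("b",(693,232)),("d",(362.5,54))]: print(nm,ray("top",[[180+uv[0]/2.5-.3,170+uv[1]/2.5-.3]],.014))
for nm,uv in [("a",(320,357)),("b",(109,409)),("d",(575,334))]: print(nm,ray("scene",[[160+uv[0]/2.7-.3,170+uv[1]/2.7-.3]],.012))
print("cup,glass",ray("top",[[107,320],[135,203],[390,175]],0))
E
python3 m0.py
```

```text
top a [ 0.5614 -0.2329] 136.4 64 0.6
top b [ 0.4954 -0.3966] 125.7 37 0.77
top d [ 0.6812 -0.0528] 96.0 60 0.74
top px [456. 263.] area 1632.5 xy [ 0.4816 -0.3718] diam 110.2 sd 1.4
top px [392. 237.] area 1997.0 xy [ 0.5418 -0.2194] diam 123.9 sd 1.4
top px [ 29. 246.] area 4600.0 xy [0.5027 0.6557] diam 192.1 sd 15.1
top px [225. 222.] area 884.0 xy [0.5713 0.1879] diam 83.0 sd 0.7
top px [589. 221.] area 4232.5 xy [ 0.5938 -0.7016] diam 188.7 sd 13.2
top px [325. 192.] area 888.0 xy [ 0.6534 -0.0535] diam 85.5 sd 1.6
top px [ 93. 161.] area 2143.5 xy [0.7232 0.5273] diam 140.6 sd 11.6
top px [259. 111.] area 634.0 xy [0.8683 0.119 ] diam 85.2 sd 13.2
top base [0.56863063 0.18862035] 192.71675939136503 56 0.0005342532998605249
top mat [ 0.55228849 -0.01343204] 221.53893551073497 59 0.0008764374885375
scene a [ 0.5667 -0.2342] 135.0 65 0.78
scene b [ 0.5032 -0.3988] 122.0 48 0.88
scene d [ 0.6817 -0.0475] 104.6 45 1.06
scene px [ 75. 376.] area 6771.5 xy [ 0.5347 -0.6638] diam 192.8 sd 12.5
scene px [200. 324.] area 1631.0 xy [ 0.5784 -0.4318] diam 103.1 sd 1.4
scene px [278. 304.] 
[... 181 characters left out ...]
 sd 13.3
scene px [412. 200.] area 477.0 xy [0.5718 0.1917] diam 81.3 sd 1.3
scene px [553. 204.] area 1152.0 xy [0.8175 0.4498] diam 127.1 sd 12.2
scene px [502. 130.] area 1611.5 xy [0.5056 0.6658] diam 197.2 sd 12.0
scene base [0.58057695 0.18395006] 204.19579836958084 45 0.0007660866553486268
scene mat [ 0.55224594 -0.00854358] 226.09536121411355 43 0.001079635414154684
[[0.56840437 0.18372768]] [[0.57537455 0.1893868 ]]
a [[ 0.56098865 -0.2355619 ]]
b [[ 0.49651968 -0.39909779]]
d [[ 0.68196291 -0.0540919 ]]
a [[ 0.56605537 -0.23364622]]
b [[ 0.50045344 -0.39733134]]
d [[ 0.68686428 -0.05323136]]
cup,glass [[ 0.33332677  0.49227031]
 [ 0.64325938  0.45354222]
 [ 0.73668929 -0.23113815]]
```

{"name": "apply_moves", "arguments": {"commands": [[0.03,0.04,0,-8],[0.06,0.08,0,-16.4],[0.09,0.12,0,-16.4],[0.12,0.16,0,-16.4],[0.15,0.2,0,-16.4]], "fingers": 0.45}}

```text
clock: 0.6
position: [0.3414, -0.4452, 0.2325]
tcp_rot: [1.0, 0.0, -0.0, -0.001]
ft_force: [0.0, -0.4, -0.5]
finger_gap: 0.0513
```

{"name": "apply_moves", "arguments": {"commands": [[0.03,0.04,0,0],[0.06,0.08,0,0],[0.09,0.12,0,0],[0.12,0.16,0,0],[0.15,0.2,0,0]]}}

```text
clock: 1.1
position: [0.4908, -0.2451, 0.2324]
tcp_rot: [1.0, 0.0, -0.0, -0.001]
ft_force: [1.0, -0.7, 0.3]
finger_gap: 0.048
```

{"name": "apply_moves", "arguments": {"commands": [[0.01,0.048,0,0],[0.02,0.097,0,0],[0.03,0.145,0,0],[0.04,0.194,0,0],[0.05,0.24,0,0]]}}

```text
clock: 1.6
position: [0.5406, -0.0027, 0.2323]
tcp_rot: [1.0, 0.0, -0.001, -0.001]
ft_force: [-0.2, -0.6, -0.3]
finger_gap: 0.048
```

{"name": "apply_moves", "arguments": {"commands": [[0.008,0.047,0,0],[0.016,0.095,0,0],[0.024,0.143,0,0],[0.03,0.194,0,0],[0.03,0.194,0,0]]}}

```text
clock: 2.1
position: [0.5691, 0.2002, 0.2321]
tcp_rot: [1.0, 0.006, -0.001, -0.003]
ft_force: [-0.1, 0.4, -0.7]
finger_gap: 0.0481
```

```bash
cat > look.py <<'E'
from h import *
import sys
t=sys.argv[1]
S=arm.observe()
for n in("top","scene"): cv2.imwrite(f"pics/{n}{t}.png",imaging.read_camera(n)[:,:,::-1])
a=cv2.imread(f"pics/top{t}.png");b=cv2.imread(f"pics/scene{t}.png")
x0,y0,w,h=map(int,sys.argv[2].split(","));A=cv2.resize(a[y0:y0+h,x0:x0+w],(400,400*h//w),interpolation=cv2.INTER_CUBIC)
x0,y0,w,h=map(int,sys.argv[3].split(","));B=cv2.resize(b[y0:y0+h,x0:x0+w],(400,400*h//w),interpolation=cv2.INTER_CUBIC)
H=max(A.shape[0],B.shape[0]);f=lambda I:cv2.copyMakeBorder(I,0,H-I.shape[0],0,0,cv2.BORDER_CONSTANT)
cv2.imwrite(f"pics/p{t}.png",np.hstack([f(A),f(B)]))
print({k:np.round(S[k],4).tolist() for k in("clock","position","finger_gap","ft_force","q")})
E
python3 look.py 1 170,150,160,160 330,130,160,160
```

```text
{'clock': 2.1, 'position': [0.5691, 0.2002, 0.2321], 'finger_gap': 0.0481, 'ft_force': [-0.059, 0.3526, -0.6796], 'q': [-0.1733, 0.3841, -0.343, 1.7169, 0.1368, 1.0636, -2.1189]}
```

View pics/p1.png

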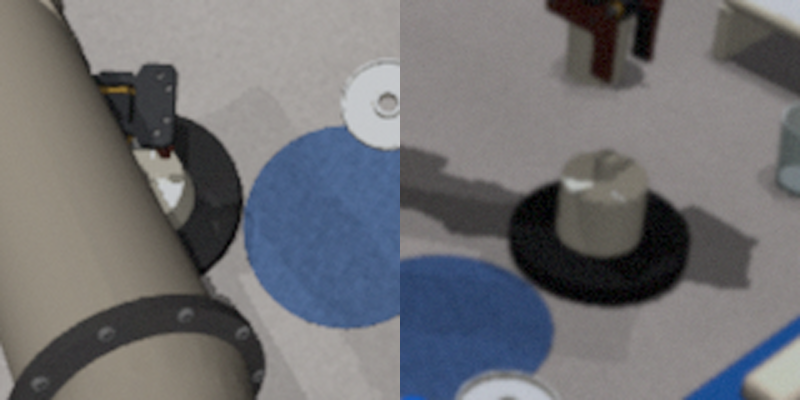

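{"name": "apply_moves", "arguments": {"commands": [[0.001,-0.011,-0.04,0],[0.001,-0.011,-0.07,0],[0.001,-0.011,-0.085,0],[0.001,-0.011,-0.085,0]]}}

```text
clock: 2.6
position: [0.5697, 0.1796, 0.1446]
tcp_rot: [1.0, 0.001, -0.003, 0.0]
ft_force: [-0.2, -0.5, 0.6]
finger_gap: 0.0485
```

```bash
python3 look.py 2 170,150,160,160 350,150,120,120
```

```text
{'clock': 2.6, 'position': [0.5697, 0.1796, 0.1446], 'finger_gap': 0.0485, 'ft_force': [-0.2295, -0.467, 0.5618], 'q': [-0.1656, 0.4708, -0.3178, 1.8063, 0.1788, 0.8987, -2.1322]}
```

View pics/p2.png

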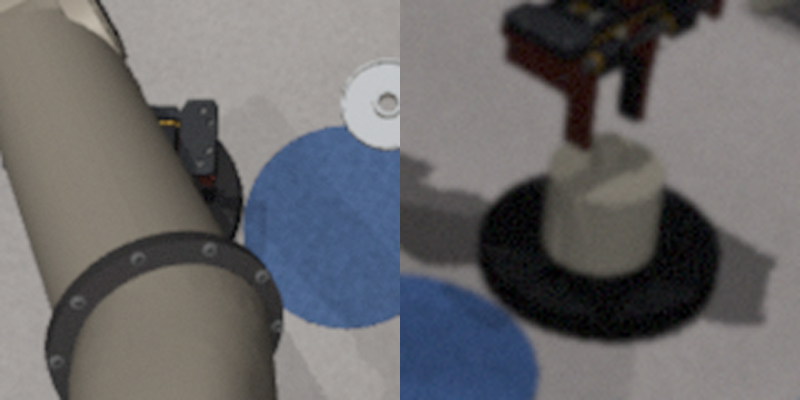

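{"name": "apply_moves", "arguments": {"commands": [[0.001,0.0095,0,0],[0.001,0.0095,0,0],[0.001,0.0095,0,0]]}}

```text
clock: 3.0
position: [0.5731, 0.1919, 0.1487]
tcp_rot: [1.0, 0.002, 0.0, -0.001]
ft_force: [1.1, -0.4, 0.5]
finger_gap: 0.0483
```

{"name": "apply_moves", "arguments": {"commands": [[0,0,0,0],[0,0,0,0]]}}

```text
clock: 3.2
position: [0.5732, 0.192, 0.149]
tcp_rot: [1.0, 0.002, 0.0, -0.002]
ft_force: [0.1, 0.3, -0.2]
finger_gap: 0.0481
```

{"name": "apply_moves", "arguments": {"commands": [[-0.003,-0.003,0,0],[-0.003,-0.003,-0.015,0],[-0.003,-0.003,-0.03,0],[-0.003,-0.003,-0.035,0],[-0.003,-0.003,-0.035,0]]}}

```text
clock: 3.7
position: [0.5692, 0.1886, 0.1122]
tcp_rot: [1.0, 0.002, -0.001, -0.001]
ft_force: [-0.6, 0.6, 0.2]
finger_gap: 0.0483
```

{"name": "apply_moves", "arguments": {"commands": [[0,0,0,0],[0,0,0,0],[0,0,0,0],[0,0,0,0]], "fingers": 1, "newtons": 12}}

```text
clock: 4.1
position: [0.5694, 0.1887, 0.1126]
tcp_rot: [1.0, 0.002, -0.001, -0.001]
ft_force: [0.5, -0.4, -0.1]
finger_gap: 0.0235
```

```bash
python3 look.py 3 170,150,160,160 350,150,120,120
```

```text
{'clock': 4.1, 'position': [0.5694, 0.1887, 0.1126], 'finger_gap': 0.0235, 'ft_force': [0.4946, -0.3558, -0.0885], 'q': [-0.1864, 0.5121, -0.3107, 1.8265, 0.1999, 0.8339, -2.1609]}
```

View pics/p3.png

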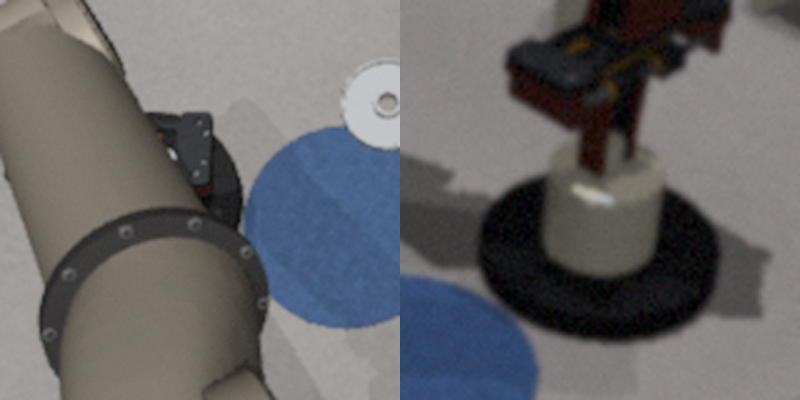

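{"name": "apply_moves", "arguments": {"commands": [[0,0,0.015,0],[0,0,0.035,0],[0,0,0.06,0],[0,0,0.085,0],[0,0,0.1,0]], "newtons": 20}}

```text
clock: 4.7
position: [0.5702, 0.1891, 0.2156]
tcp_rot: [1.0, 0.002, 0.001, -0.002]
ft_force: [0.6, -0.7, -2.2]
finger_gap: 0.0234
```

{"name": "apply_moves", "arguments": {"commands": [[0,0,0,0],[0,0,0,0]]}}

```text
clock: 4.9
position: [0.5702, 0.1891, 0.2158]
tcp_rot: [1.0, 0.002, 0.001, -0.002]
ft_force: [-0.1, -0.1, -1.2]
finger_gap: 0.0235
```

```bash
python3 look.py 4 170,150,160,160 350,100,150,150
```

```text
{'clock': 4.9, 'position': [0.5702, 0.1891, 0.2158], 'finger_gap': 0.0235, 'ft_force': [-0.0865, -0.1186, -1.1887], 'q': [-0.1638, 0.3933, -0.3349, 1.7425, 0.1452, 1.0266, -2.1161]}
```

View pics/p4.png

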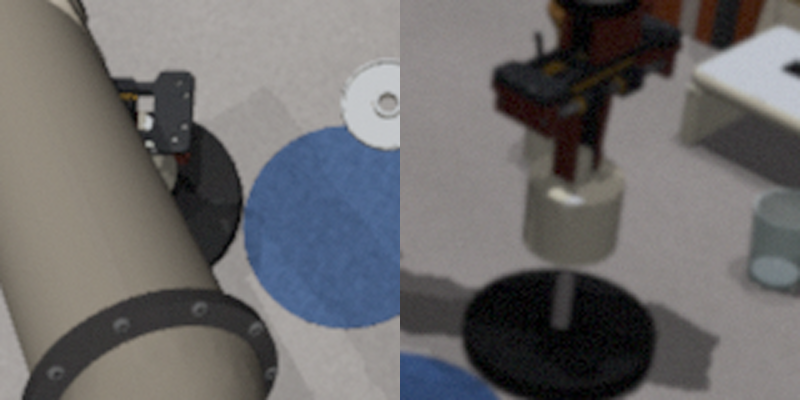

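{"name": "apply_moves", "arguments": {"commands": [[-0.02,-0.035,0,0],[-0.045,-0.075,0,0],[-0.075,-0.115,0,0],[-0.1,-0.15,0,0],[-0.11,-0.17,0,0]]}}

```text
clock: 5.5
position: [0.456, 0.0155, 0.2129]
tcp_rot: [1.0, 0.001, -0.002, -0.001]
ft_force: [0.5, 0.2, -1.0]
finger_gap: 0.0237
```

{"name": "apply_moves", "arguments": {"commands": [[0,0,0,0],[0,0,0,0],[0,0,0,0]]}}

```text
clock: 5.8
position: [0.4565, 0.0169, 0.2126]
tcp_rot: [1.0, 0.002, -0.002, -0.001]
ft_force: [0.8, 0.1, -2.1]
finger_gap: 0.0236
```

{"name": "apply_moves", "arguments": {"commands": [[0,0,-0.04,0],[0,0,-0.08,0],[0,0,-0.11,0],[0,0,-0.12,0],[0,0,-0.12,0]]}}

```text
clock: 6.3
position: [0.4561, 0.0179, 0.0915]
tcp_rot: [1.0, 0.003, -0.004, -0.001]
ft_force: [0.0, -0.1, -0.4]
finger_gap: 0.0236
```

{"name": "apply_moves", "arguments": {"commands": [[0,0,0,0],[0,0,0,0]]}}

```text
clock: 6.5
position: [0.4574, 0.0185, 0.0928]
tcp_rot: [1.0, 0.003, -0.002, -0.001]
ft_force: [0.4, -1.2, -0.8]
finger_gap: 0.0239
```

{"name": "apply_moves", "arguments": {"commands": [[0,0,-0.004,0],[0,0,-0.007,0],[0,0,-0.008,0],[0,0,-0.008,0]]}}

```text
clock: 6.9
position: [0.4573, 0.0184, 0.0848]
tcp_rot: [1.0, 0.003, -0.003, -0.001]
ft_force: [0.7, -0.4, -1.2]
finger_gap: 0.0235
```

{"name": "apply_moves", "arguments": {"commands": [[0,0,0,0],[0,0,0,0],[0,0,0,0]], "fingers": 0.5}}

```text
clock: 7.2
position: [0.4575, 0.0185, 0.0849]
tcp_rot: [1.0, 0.003, -0.002, -0.001]
ft_force: [-0.9, 0.5, -0.2]
finger_gap: 0.0426
```

{"name": "apply_moves", "arguments": {"commands": [[0,0,0.02,0],[0,0,0.05,0],[0,0,0.09,0],[0,-0.02,0.12,0],[0,-0.05,0.12,0]], "fingers": 0.42}}

```text
clock: 7.7
position: [0.4604, -0.0304, 0.2093]
tcp_rot: [1.0, 0.005, 0.002, -0.002]
ft_force: [1.2, -0.0, -0.2]
finger_gap: 0.051
```

{"name": "apply_moves", "arguments": {"commands": [[0.02,-0.045,0,0],[0.04,-0.09,0,0],[0.06,-0.13,0,0],[0.07,-0.16,0,0],[0.07,-0.18,0,0]]}}

```text
clock: 8.2
position: [0.5313, -0.2132, 0.2091]
tcp_rot: [1.0, 0.003, 0.002, -0.001]
ft_force: [-0.4, 0.4, 0.4]
finger_gap: 0.0509
```

```bash
python3 look.py 5 170,150,320,240 160,130,300,225
```

```text
{'clock': 8.2, 'position': [0.5313, -0.2132, 0.2091], 'finger_gap': 0.0509, 'ft_force': [-0.3868, 0.4387, 0.3927], 'q': [0.3958, 0.3391, -0.1508, 1.8256, 0.0561, 0.9776, -1.3417]}
```

View pics/p5.png

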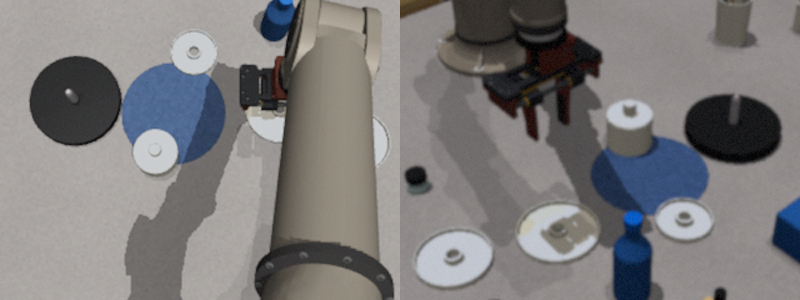

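Run:
```python
from h import *
a=cv2.imread("pics/top5.png");b=cv2.imread("pics/scene5.png")
A=cv2.resize(a[205:255,205:255],None,fx=8,fy=8,interpolation=cv2.INTER_NEAREST)
B=cv2.resize(b[190:240,410:460],None,fx=8,fy=8,interpolation=cv2.INTER_NEAREST)
cv2.imwrite("pics/c5.png",np.hstack([A,B]))
for n,im in(("top",a),("scene",b)):
    c,r,k,e=outline(n,im,(.5705,.189),.095,.028);print(n,"base",c,r*2000,k,e)
    hsv=cv2.cvtColor(im,cv2.COLOR_BGR2HSV);H,S,V=cv2.split(hsv)
    blobs(n,im,(V<60),0.028,1200)
    blobs(n,im,(V>170)&(S<40),0.07,300)
```

```text
top base [0.56788587 0.18898376] 192.72047809889415 55 0.0006543058563564122
top px [379. 406.] area 4379.0 xy [ 0.1209 -0.1973] diam 368.2 sd 75.7
top px [630. 341.] area 4364.5 xy [ 0.3037 -0.9335] diam 431.8 sd 64.4
top px [230. 230.] area 3913.0 xy [0.5682 0.1887] diam 185.0 sd 1.1
top px [393. 211.] area 1274.0 xy [ 0.6315 -0.2517] diam 171.5 sd 39.4
top px [334. 385.] area 427.0 xy [ 0.1811 -0.0967] diam 96.6 sd 20.5
top px [ 95. 401.] area 10557.0 xy [0.1422 0.4538] diam 281.4 sd 28.7
top px [357. 341.] area 486.0 xy [ 0.3049 -0.1411] diam 77.4 sd 12.4
top px [363. 296.] area 671.0 xy [ 0.4056 -0.1478] diam 87.4 sd 14.4
top px [382. 249.] area 409.5 xy [ 0.5169 -0.1991] diam 63.9 sd 9.0
top px [ 29. 246.] area 4688.5 xy [0.5082 0.6732] diam 198.9 sd 15.5
top px [371. 193.] area 438.0 xy [ 0.6571 -0.1782] diam 73.7 sd 12.1
top px [527. 294.] area 25033.5 xy [ 0.4471 -0.5857] diam 595.2 sd 118.8
top px [348. 146.] area 1348.0 xy [ 0.7958 -0.1162] diam 147.0 sd 29.1
top px [259. 110.] area 663.0 xy [0.8834 0.1228] diam 89.1 sd 13.8
top px [255. 158.] area 5339.5 xy [0.7882 0.0979
[... 470 characters left out ...]
 50.] area 1322.0 xy [-0.0397  1.2656] diam 747.7 sd 175.6
scene px [280.  73.] area 25918.0 xy [-0.4042  0.6045] diam 1353.0 sd 271.2
scene px [ 75. 376.] area 6893.0 xy [ 0.5094 -0.6606] diam 200.9 sd 13.0
scene px [200. 324.] area 1677.5 xy [ 0.5547 -0.4214] diam 108.0 sd 1.5
scene px [276. 306.] area 964.0 xy [ 0.6152 -0.2697] diam 105.1 sd 12.4
scene px [373. 295.] area 811.0 xy [ 0.7284 -0.0985] diam 81.5 sd 1.6
scene px [491. 275.] area 624.5 xy [0.8581 0.1479] diam 90.1 sd 14.0
scene px [332. 215.] area 531.0 xy [0.4599 0.021 ] diam 83.9 sd 1.0
scene px [554. 204.] area 1225.5 xy [0.8014 0.4885] diam 135.0 sd 12.3
scene px [502. 130.] area 1696.0 xy [0.4793 0.7102] diam 208.5 sd 12.5
```

View pics/c5.png

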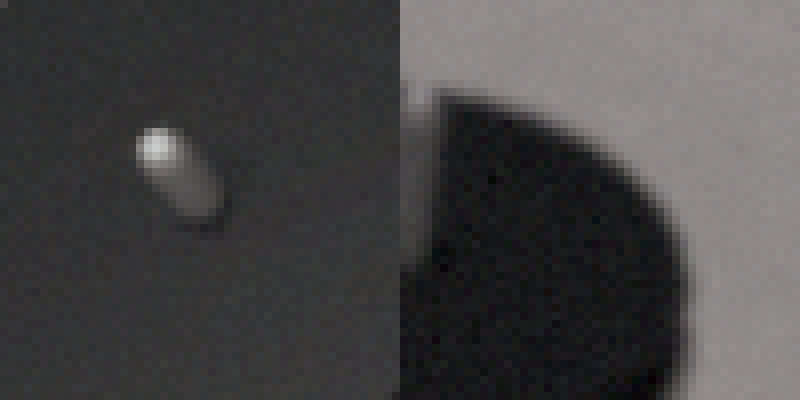

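Run:
```python
from h import *
b=cv2.imread("pics/scene5.png");a=cv2.imread("pics/top5.png")
B=cv2.resize(b[185:235,385:435],None,fx=8,fy=8,interpolation=cv2.INTER_NEAREST)
A=cv2.resize(a[245:295,270:320],None,fx=8,fy=8,interpolation=cv2.INTER_NEAREST)
cv2.imwrite("pics/c6.png",np.hstack([B,A]))
print(ray("top",[[224.1,222.9]],.090))
```

```text
[[0.57074277 0.19159343]]
```

View pics/c6.png

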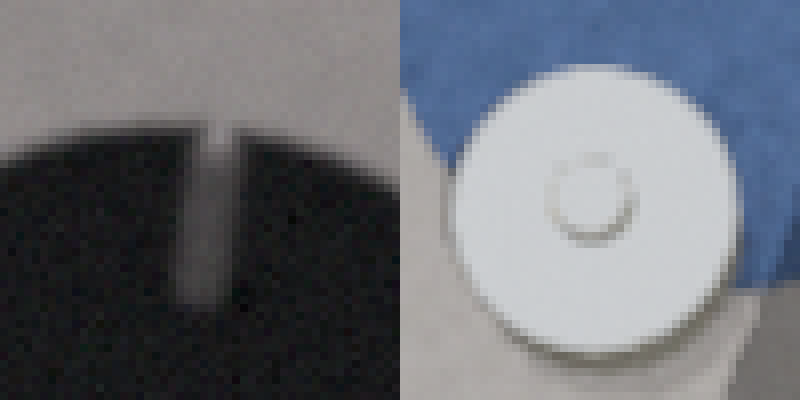

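Run:
```python
from h import *
print("cover knob/top via top:",ray("top",[[293.25,268.9]],.096),ray("top",[[293.9,270.75]],.070))
for x,y in((.570,.189),(.568,.189),(.57,.192)): print(proj("scene",[x,y,.091]),proj("scene",[x,y,.028]),proj("top",[x,y,.091]))
```

```text
cover knob/top via top: [[0.45937883 0.01797059]] [[0.4586786  0.01784505]]
[409.96948893 201.95222582] [407.59798266 221.38877496] [225.05467538 223.1142871 ]
[409.38795698 201.59754744] [407.03395907 221.02903172] [225.00299413 223.90601032]
[410.77012331 201.49476189] [408.37939198 220.92389996] [223.83078983 223.09017925]
```

{"name": "apply_moves", "arguments": {"commands": [[0.031,-0.0215,-0.05,0],[0.031,-0.0215,-0.1,0],[0.031,-0.0215,-0.13,0],[0.031,-0.0215,-0.14,0]], "fingers": 0.42}}

```text
clock: 8.7
position: [0.5579, -0.2328, 0.0645]
tcp_rot: [1.0, 0.003, -0.002, -0.003]
ft_force: [-0.5, 0.9, -0.4]
finger_gap: 0.0506
```

{"name": "apply_moves", "arguments": {"commands": [[0,0,0,0],[0,0,0,0]]}}

```text
clock: 8.9
position: [0.5584, -0.2318, 0.0657]
tcp_rot: [1.0, 0.003, -0.002, -0.003]
ft_force: [-0.6, -0.4, 0.1]
finger_gap: 0.0508
```

```bash
python3 look.py 6 330,180,120,90 210,240,150,112
```

```text
{'clock': 8.9, 'position': [0.5584, -0.2318, 0.0657], 'finger_gap': 0.0508, 'ft_force': [-0.6311, -0.3591, 0.1002], 'q': [0.3904, 0.5691, -0.1298, 1.8451, 0.0973, 0.7385, -1.3557]}
```

View pics/p6.png

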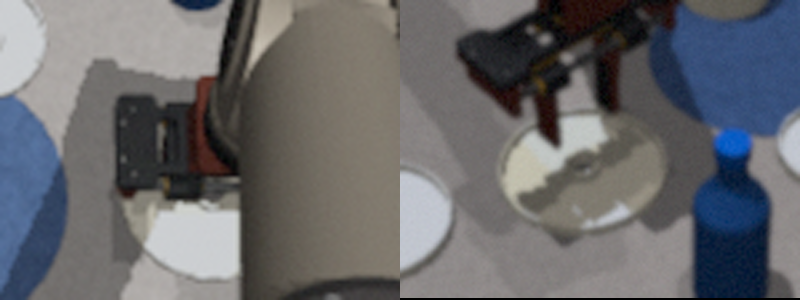

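{"name": "apply_moves", "arguments": {"commands": [[0.004,-0.003,-0.01,0],[0.004,-0.003,-0.025,0],[0.004,-0.003,-0.04,0],[0.004,-0.003,-0.046,0],[0.004,-0.003,-0.046,0]]}}

```text
clock: 9.5
position: [0.562, -0.2353, 0.0189]
tcp_rot: [1.0, 0.003, -0.002, -0.003]
ft_force: [0.1, 0.1, 0.5]
finger_gap: 0.051
```

{"name": "apply_moves", "arguments": {"commands": [[0,0,0,0],[0,0,0,0]]}}

```text
clock: 9.7
position: [0.562, -0.2352, 0.0189]
tcp_rot: [1.0, 0.003, -0.002, -0.003]
ft_force: [0.0, -0.4, 0.0]
finger_gap: 0.0511
```

{"name": "apply_moves", "arguments": {"commands": [[0,0,-0.002,0],[0,0,-0.002,0],[0,0,-0.002,0],[0,0,-0.002,0]], "fingers": 1, "newtons": 6}}

```text
clock: 10.1
position: [0.5621, -0.2353, 0.0171]
tcp_rot: [1.0, 0.003, -0.002, -0.003]
ft_force: [-0.6, 1.4, 0.5]
finger_gap: 0.0316
```

```bash
python3 look.py 7 330,180,120,90 210,240,150,112
```

```text
{'clock': 10.1, 'position': [0.5621, -0.2353, 0.0171], 'finger_gap': 0.0316, 'ft_force': [-0.6248, 1.4023, 0.4523], 'q': [0.3856, 0.6466, -0.1199, 1.8493, 0.1114, 0.6574, -1.3637]}
```

View pics/p7.png

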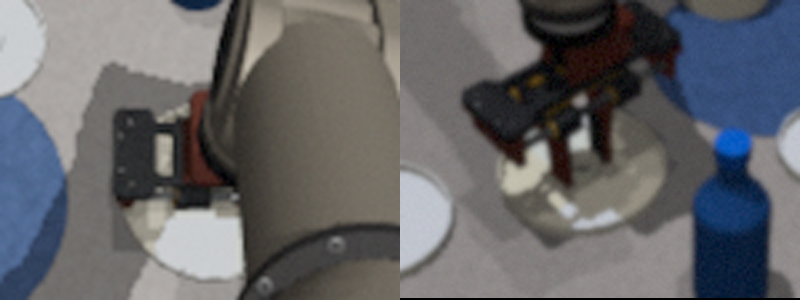

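{"name": "apply_moves", "arguments": {"commands": [[0,0,0,0],[0,0,0,0],[0,0,0,8],[0,0,0,16],[0,0,0,24]], "fingers": 0.42}}

```text
clock: 10.7
position: [0.5621, -0.2353, 0.0171]
tcp_rot: [0.977, 0.214, -0.003, -0.002]
ft_force: [0.7, -1.1, -0.1]
finger_gap: 0.0508
```

{"name": "apply_moves", "arguments": {"commands": [[0,0,0,8],[0,0,0,16],[0,0,0,24],[0,0,0,32],[0,0,0,40]]}}

```text
clock: 11.2
position: [0.5621, -0.2354, 0.0171]
tcp_rot: [0.843, 0.537, -0.003, -0.001]
ft_force: [-0.8, -0.3, 0.2]
finger_gap: 0.0512
```

{"name": "apply_moves", "arguments": {"commands": [[0,0,0,8],[0,0,0,16],[0,0,0,24],[0,0,0,26],[0,0,0,26]]}}

```text
clock: 11.7
position: [0.5619, -0.2356, 0.017]
tcp_rot: [0.702, 0.712, -0.003, -0.001]
ft_force: [-0.4, 0.6, -1.0]
finger_gap: 0.0509
```

{"name": "apply_moves", "arguments": {"commands": [[0,0,0,0],[0,0,0,0]]}}

```text
clock: 11.9
position: [0.562, -0.2356, 0.017]
tcp_rot: [0.702, 0.712, -0.003, -0.0]
ft_force: [-0.3, 1.1, 0.5]
finger_gap: 0.0506
```

{"name": "apply_moves", "arguments": {"commands": [[0,0,0,0],[0,0,0,0],[0,0,0,0],[0,0,0.005,0],[0,0,0.01,0]], "fingers": 1, "newtons": 20}}

```text
clock: 12.4
position: [0.5618, -0.2355, 0.0272]
tcp_rot: [0.702, 0.712, -0.003, -0.001]
ft_force: [0.4, 0.1, 0.0]
finger_gap: 0.0315
```

{"name": "apply_moves", "arguments": {"commands": [[0,0,0.02,0],[0,0,0.05,0],[0,0,0.09,0],[0,0,0.12,0],[0,0,0.13,0]]}}

```text
clock: 12.9
position: [0.5636, -0.2358, 0.1611]
tcp_rot: [0.702, 0.712, -0.002, 0.002]
ft_force: [0.1, 0.9, -0.7]
finger_gap: 0.0319
```

```bash
python3 look.py 8 330,180,120,90 210,200,200,150
```

```text
{'clock': 12.9, 'position': [0.5636, -0.2358, 0.1611], 'finger_gap': 0.0319, 'ft_force': [0.0947, 0.8762, -0.7071], 'q': [0.7392, 0.5175, -0.603, 1.7521, 0.3519, 0.98, 0.0114]}
```

View pics/p8.png

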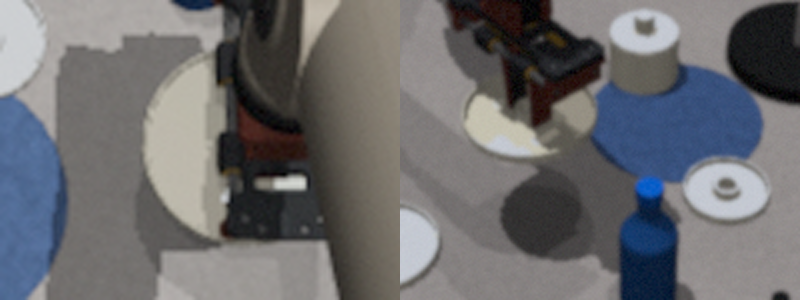

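{"name": "apply_moves", "arguments": {"commands": [[0,0.03,0,0],[0,0.07,0,0],[0,0.115,0,0],[0,0.16,0,0],[0,0.205,0,0]]}}

```text
clock: 13.5
position: [0.561, -0.0295, 0.1566]
tcp_rot: [0.703, 0.711, -0.004, -0.0]
ft_force: [-0.9, 0.2, -1.3]
finger_gap: 0.0313
```

{"name": "apply_moves", "arguments": {"commands": [[0.002,0.045,0,0],[0.004,0.09,0,0],[0.006,0.13,0,0],[0.006,0.16,0,0],[0.006,0.18,0,0]]}}

```text
clock: 14.0
position: [0.5653, 0.1533, 0.1546]
tcp_rot: [0.701, 0.713, -0.005, -0.002]
ft_force: [-0.2, 0.2, -1.4]
finger_gap: 0.0312
```

{"name": "apply_moves", "arguments": {"commands": [[0,0.02,0,0],[0,0.035,0,0],[0,0.035,0,0]]}}

```text
clock: 14.3
position: [0.5641, 0.1906, 0.1534]
tcp_rot: [0.7, 0.714, -0.005, -0.003]
ft_force: [-0.8, -0.2, -1.0]
finger_gap: 0.0314
```

{"name": "apply_moves", "arguments": {"commands": [[0,0,0,0],[0,0,0,0]]}}

```text
clock: 14.5
position: [0.564, 0.1892, 0.1527]
tcp_rot: [0.701, 0.713, -0.006, -0.003]
ft_force: [0.4, 0.5, -1.3]
finger_gap: 0.0316
```

{"name": "apply_moves", "arguments": {"commands": [[0.006,0.001,-0.01,0],[0.006,0.001,-0.025,0],[0.006,0.001,-0.025,0],[0.006,0.001,-0.025,0]]}}

```text
clock: 14.9
position: [0.5695, 0.1897, 0.1267]
tcp_rot: [0.701, 0.713, -0.007, -0.003]
ft_force: [0.1, 1.7, -1.1]
finger_gap: 0.0317
```

```bash
python3 look.py 9 170,150,160,160 350,130,120,120
```

```text
{'clock': 14.9, 'position': [0.5695, 0.1897, 0.1267], 'finger_gap': 0.0317, 'ft_force': [0.0686, 1.7074, -1.0962], 'q': [0.0631, 0.5688, -0.6596, 1.7872, 0.4161, 0.9456, -0.7561]}
```

View pics/p9.png

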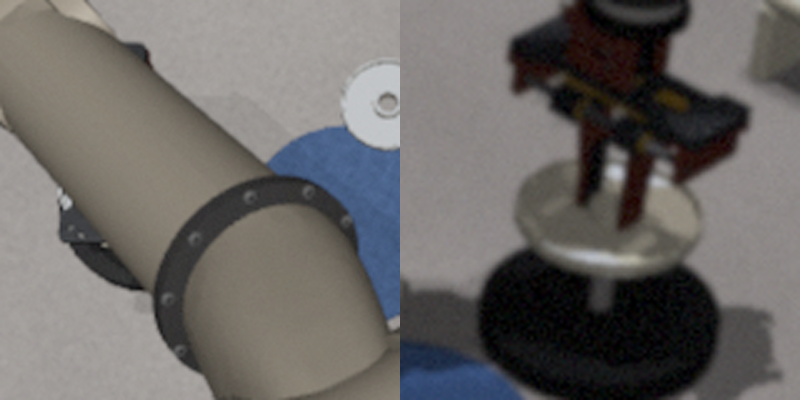

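{"name": "apply_moves", "arguments": {"commands": [[0.0005,0,-0.01,0],[0.0005,0,-0.02,0],[0.0005,0,-0.03,0],[0.0005,0,-0.035,0]]}}

```text
clock: 15.4
position: [0.5698, 0.1899, 0.0911]
tcp_rot: [0.701, 0.714, -0.007, -0.003]
ft_force: [-0.1, 0.6, -2.0]
finger_gap: 0.0315
```

{"name": "apply_moves", "arguments": {"commands": [[0,0,0,0],[0,0,0,0]]}}

```text
clock: 15.6
position: [0.5696, 0.1899, 0.0908]
tcp_rot: [0.701, 0.714, -0.007, -0.003]
ft_force: [-0.1, -0.2, -0.7]
finger_gap: 0.0312
```

{"name": "apply_moves", "arguments": {"commands": [[0,0,-0.01,0],[0,0,-0.02,0],[0,0,-0.03,0],[0,0,-0.038,0],[0,0,-0.042,0]]}}

```text
clock: 16.1
position: [0.5692, 0.1898, 0.0476]
tcp_rot: [0.701, 0.714, -0.008, -0.004]
ft_force: [-0.1, 0.1, -1.3]
finger_gap: 0.0313
```

{"name": "apply_moves", "arguments": {"commands": [[0,0,-0.002,0],[0,0,-0.003,0],[0,0,-0.004,0]]}}

```text
clock: 16.4
position: [0.5691, 0.1898, 0.0447]
tcp_rot: [0.701, 0.714, -0.008, -0.003]
ft_force: [-5.9, -2.7, 15.9]
finger_gap: 0.0315
```

```bash
python3 look.py 10 170,150,160,160 350,130,120,120
```

```text
{'clock': 16.4, 'position': [0.5691, 0.1898, 0.0447], 'finger_gap': 0.0315, 'ft_force': [-5.9308, -2.7496, 15.9347], 'q': [0.0156, 0.6738, -0.5991, 1.8302, 0.5033, 0.8132, -0.8244]}
```

View pics/p10.png

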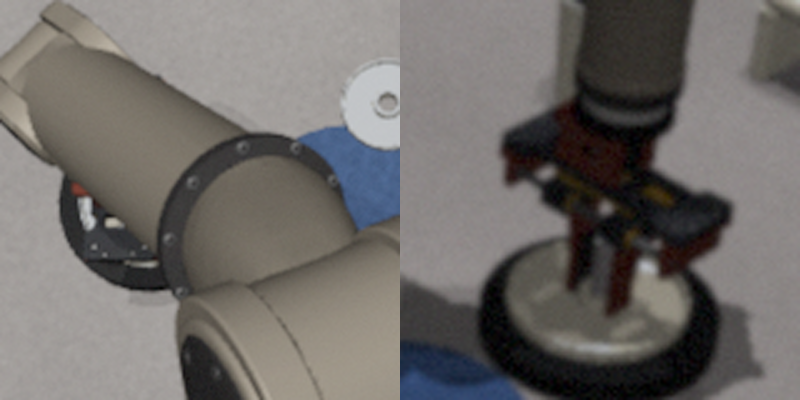

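{"name": "apply_moves", "arguments": {"commands": [[0,0,0.001,0],[0,0,0.001,0],[0,0,0.001,0],[0,0,0.01,0]], "fingers": 0.42}}

```text
clock: 16.9
position: [0.5683, 0.1893, 0.054]
tcp_rot: [0.701, 0.714, -0.009, -0.004]
ft_force: [-1.2, -1.4, -0.5]
finger_gap: 0.0509
```

{"name": "apply_moves", "arguments": {"commands": [[0,0,0.03,0],[0,0,0.07,0],[0,0,0.11,0],[0,-0.01,0.13,0],[0,-0.04,0.14,0]]}}

```text
clock: 17.4
position: [0.5689, 0.1532, 0.1977]
tcp_rot: [0.699, 0.715, -0.006, -0.003]
ft_force: [-0.1, 0.5, 0.6]
finger_gap: 0.0508
```

{"name": "apply_moves", "arguments": {"commands": [[0,-0.045,0,0],[0,-0.09,0,0],[0,-0.135,0,0],[0,-0.18,0,0],[0,-0.22,0,0]]}}

```text
clock: 17.9
position: [0.5686, -0.0693, 0.1984]
tcp_rot: [0.699, 0.715, -0.006, -0.003]
ft_force: [1.1, -0.5, -0.9]
finger_gap: 0.0511
```

```bash
python3 look.py 11 180,150,320,240 160,150,300,225
python3 - <<'E'
from h import *
for n,gs in(("top",[("b",(.4975,-.398),.064,.008)]),("scene",[("b",(.502,-.398),.064,.008)])):
    im=cv2.imread(f"pics/{n}11.png")
    for nm,g,R,z in gs:
        c,r,k,e=outline(n,im,g,R,z); print(n,nm,c.round(4),round(2000*r,1),k,round(e*1e3,2))
    hsv=cv2.cvtColor(im,cv2.COLOR_BGR2HSV);H,S,V=cv2.split(hsv)
    blobs(n,im,(V>150)&(S<40)&(V>170),.011,600)
E
```

```text
{'clock': 17.9, 'position': [0.5686, -0.0693, 0.1984], 'finger_gap': 0.0511, 'ft_force': [1.1467, -0.5147, -0.939], 'q': [0.5229, 0.4314, -0.6612, 1.7969, 0.3075, 1.0314, -0.2347]}
top b [ 0.4962 -0.3963] 125.4 33 0.77
top px [293. 271.] area 902.0 xy [0.4675 0.0224] diam 87.7 sd 1.0
top px [464. 259.] area 1703.0 xy [ 0.4976 -0.4009] diam 124.2 sd 2.8
top px [ 29. 246.] area 4661.0 xy [0.5191 0.7121] diam 208.9 sd 16.3
top px [230. 229.] area 2103.5 xy [0.5739 0.1934] diam 137.7 sd 1.2
top px [589. 221.] area 4287.0 xy [ 0.6178 -0.7547] diam 205.1 sd 14.3
top px [102. 170.] area 2242.5 xy [0.7434 0.5622] diam 169.8 sd 20.0
top px [259. 111.] area 641.0 xy [0.9143 0.1319] diam 93.1 sd 14.4
scene b [ 0.5026 -0.3988] 121.7 51 0.74
scene px [ 75. 376.] area 6882.5 xy [ 0.4558 -0.6546] diam 213.9 sd 13.8
scene px [200. 324.] area 1674.5 xy [ 0.5042 -0.3996] diam 115.1 sd 1.6
scene px [491. 275.] area 618.5 xy [0.8278 0.2074] diam 95.7 sd 14.9
scene px [409. 220.] area 943.5 xy [0.5528 0.2138] diam 113.9 sd 17.7
scene px [554. 204.] area 1219.5 xy [0.7674 0.5705] diam 143.7 sd 13.3
scene px [502. 130.] area 1690.5 xy [0.4241 0.8074] diam 221.6 sd 13.0
```

View pics/p11.png

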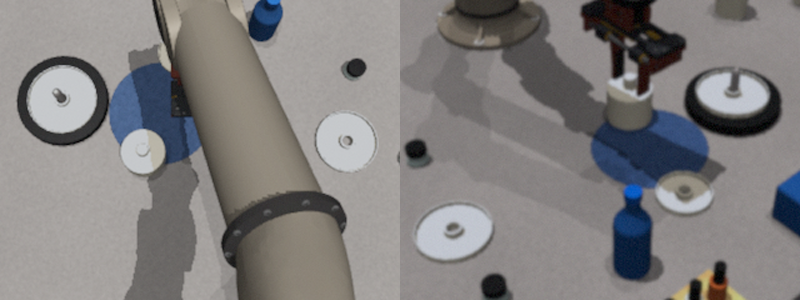

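{"name": "apply_moves", "arguments": {"commands": [[-0.01,-0.045,0,0],[-0.02,-0.09,0,0],[-0.03,-0.135,0,0],[-0.04,-0.18,0,0],[-0.05,-0.22,0,0]]}}

```text
clock: 18.5
position: [0.5181, -0.2962, 0.1983]
tcp_rot: [0.702, 0.712, -0.007, -0.002]
ft_force: [-0.6, 0.8, 0.4]
finger_gap: 0.0511
```

{"name": "apply_moves", "arguments": {"commands": [[-0.01,-0.04,-0.03,0],[-0.02,-0.08,-0.07,0],[-0.021,-0.108,-0.11,0],[-0.021,-0.108,-0.13,0],[-0.021,-0.108,-0.13,0]]}}

```text
clock: 19.0
position: [0.4944, -0.4037, 0.0645]
tcp_rot: [0.703, 0.711, -0.008, -0.006]
ft_force: [0.3, 0.5, 0.6]
finger_gap: 0.0508
```

{"name": "apply_moves", "arguments": {"commands": [[0,0,0,0],[0,0,0,0]]}}

```text
clock: 19.2
position: [0.4958, -0.4026, 0.0662]
tcp_rot: [0.702, 0.712, -0.007, -0.005]
ft_force: [0.1, 0.1, -0.0]
finger_gap: 0.0511
```

{"name": "apply_moves", "arguments": {"commands": [[0.002,0.0045,-0.01,0],[0.002,0.0045,-0.025,0],[0.002,0.0045,-0.04,0],[0.002,0.0045,-0.048,0],[0.002,0.0045,-0.048,0]]}}

```text
clock: 19.7
position: [0.4968, -0.3975, 0.0162]
tcp_rot: [0.702, 0.712, -0.008, -0.006]
ft_force: [-0.1, 0.0, -0.1]
finger_gap: 0.0511
```

{"name": "apply_moves", "arguments": {"commands": [[0,0,0,0],[0,0,0,0]]}}

```text
clock: 19.9
position: [0.4968, -0.3976, 0.0163]
tcp_rot: [0.702, 0.712, -0.008, -0.006]
ft_force: [-0.3, 0.9, -1.3]
finger_gap: 0.0508
```

```bash
python3 look.py 12 380,200,140,105 140,260,140,105
```

```text
{'clock': 19.9, 'position': [0.4968, -0.3976, 0.0163], 'finger_gap': 0.0508, 'ft_force': [-0.289, 0.8928, -1.3315], 'q': [0.9037, 0.7284, -0.4656, 1.7558, 0.455, 0.783, 0.2197]}
```

View pics/p12.png

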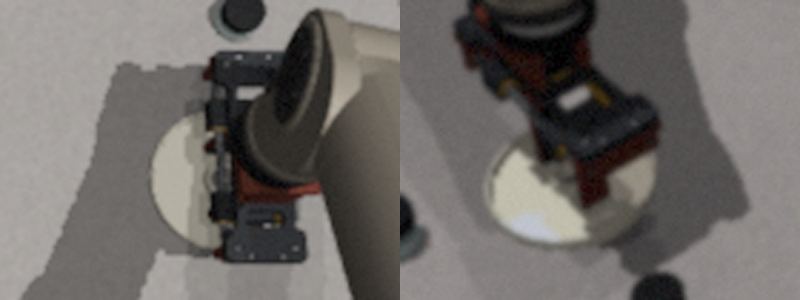

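{"name": "apply_moves", "arguments": {"commands": [[0,0,0,0],[0,0,0,0],[0,0,0,0],[0,0,0,0]], "fingers": 1, "newtons": 6}}

```text
clock: 20.4
position: [0.4971, -0.3978, 0.0168]
tcp_rot: [0.702, 0.712, -0.008, -0.006]
ft_force: [0.4, -0.1, 1.6]
finger_gap: 0.0315
```

{"name": "apply_moves", "arguments": {"commands": [[0,0,0,0],[0,0,0,0],[0,0,0,-8],[0,0,0,-16],[0,0,0,-24]], "fingers": 0.42}}

```text
clock: 20.9
position: [0.4971, -0.3977, 0.0167]
tcp_rot: [0.837, 0.548, -0.006, -0.007]
ft_force: [-0.3, 0.2, -0.1]
finger_gap: 0.0509
```

{"name": "apply_moves", "arguments": {"commands": [[0,0,0,-8],[0,0,0,-16],[0,0,0,-24],[0,0,0,-32],[0,0,0,-40]]}}

```text
clock: 21.4
position: [0.4971, -0.3976, 0.0167]
tcp_rot: [0.974, 0.226, -0.003, -0.009]
ft_force: [1.1, 0.4, -0.2]
finger_gap: 0.051
```

{"name": "apply_moves", "arguments": {"commands": [[0,0,0,-8],[0,0,0,-16],[0,0,0,-24],[0,0,0,-27],[0,0,0,-27]]}}

```text
clock: 21.9
position: [0.4972, -0.3974, 0.0166]
tcp_rot: [1.0, -0.008, -0.001, -0.01]
ft_force: [-0.5, -0.2, -0.5]
finger_gap: 0.0509
```

{"name": "apply_moves", "arguments": {"commands": [[0,0,0,0],[0,0,0,0]]}}

```text
clock: 22.1
position: [0.4972, -0.3972, 0.0166]
tcp_rot: [1.0, -0.007, -0.001, -0.01]
ft_force: [0.5, 0.0, 0.2]
finger_gap: 0.0511
```

{"name": "apply_moves", "arguments": {"commands": [[0,0,0,0],[0,0,0,0],[0,0,0,0],[0,0,0.005,0],[0,0,0.01,0]], "fingers": 1, "newtons": 20}}

```text
clock: 22.6
position: [0.4971, -0.3971, 0.0268]
tcp_rot: [1.0, -0.007, -0.001, -0.01]
ft_force: [0.1, 0.2, 0.9]
finger_gap: 0.0311
```

{"name": "apply_moves", "arguments": {"commands": [[0,0,0.02,0],[0,0,0.06,0],[0,0,0.1,0],[0,0.01,0.13,0],[0.005,0.04,0.135,0]]}}

```text
clock: 23.1
position: [0.5028, -0.3616, 0.1668]
tcp_rot: [1.0, -0.01, 0.002, -0.007]
ft_force: [0.7, -0.7, -1.3]
finger_gap: 0.031
```

{"name": "apply_moves", "arguments": {"commands": [[0.01,0.045,0,0],[0.02,0.09,0,0],[0.03,0.135,0,0],[0.04,0.18,0,0],[0.05,0.225,0,0]]}}

```text
clock: 23.6
position: [0.553, -0.1348, 0.1675]
tcp_rot: [1.0, -0.01, 0.002, -0.007]
ft_force: [1.0, -0.0, -1.2]
finger_gap: 0.0311
```

{"name": "apply_moves", "arguments": {"commands": [[0.005,0.045,0,0],[0.01,0.09,0,0],[0.015,0.135,0,0],[0.018,0.18,0,0],[0.018,0.22,0,0]]}}

```text
clock: 24.1
position: [0.5711, 0.0877, 0.1682]
tcp_rot: [1.0, -0.009, 0.003, -0.007]
ft_force: [-0.0, 0.3, -0.6]
finger_gap: 0.0309
```

{"name": "apply_moves", "arguments": {"commands": [[0,0.04,0,0],[0,0.07,0,0],[0,0.08,0,0],[0,0.08,0,0]]}}

```text
clock: 24.5
position: [0.5708, 0.1692, 0.1685]
tcp_rot: [1.0, -0.008, 0.003, -0.007]
ft_force: [1.0, 0.6, -0.5]
finger_gap: 0.0314
```

{"name": "apply_moves", "arguments": {"commands": [[0,0,0,0],[0,0,0,0]]}}

```text
clock: 24.7
position: [0.5711, 0.1668, 0.1685]
tcp_rot: [1.0, -0.009, 0.003, -0.006]
ft_force: [-0.2, 0.3, -0.7]
finger_gap: 0.0309
```

{"name": "apply_moves", "arguments": {"commands": [[-0.0015,0.012,-0.01,0],[-0.0015,0.023,-0.025,0],[-0.0015,0.023,-0.04,0],[-0.0015,0.023,-0.045,0],[-0.0015,0.023,-0.045,0]]}}

```text
clock: 25.2
position: [0.5686, 0.1892, 0.1217]
tcp_rot: [1.0, -0.009, 0.001, -0.006]
ft_force: [-0.0, -0.8, -0.8]
finger_gap: 0.0312
```

```bash
python3 look.py 13 170,150,160,160 350,130,120,120
python3 - <<'E'
from h import *
a=cv2.imread("pics/top11.png")
c,r,k,e=outline("top",a,(.5705,.189),.095,.028);print("base",c,r*2000,k,e)
A=cv2.resize(a[205:255,205:255],None,fx=8,fy=8,interpolation=cv2.INTER_NEAREST)
cv2.imwrite("pics/c11.png",A)
E
```

```text
{'clock': 25.2, 'position': [0.5686, 0.1892, 0.1217], 'finger_gap': 0.0312, 'ft_force': [-0.0225, -0.8273, -0.7619], 'q': [-0.2255, 0.4899, -0.2548, 1.8309, 0.1488, 0.8321, -2.1402]}
base [0.56851079 0.18880187] 192.99833116218826 56 0.0005611821364785283
```

View pics/p13.png

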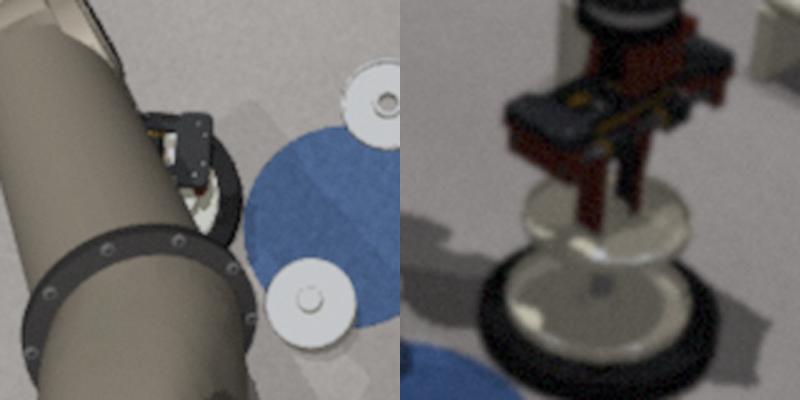

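View pics/c11.png

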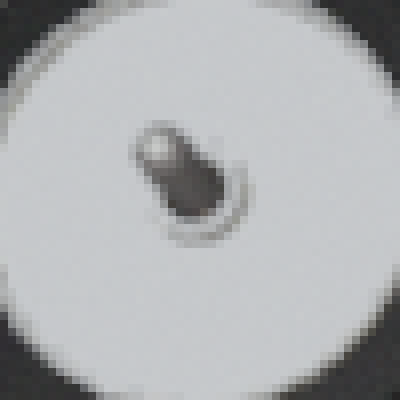

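{"name": "apply_moves", "arguments": {"commands": [[0.001,0.0005,-0.01,0],[0.001,0.0005,-0.02,0],[0.001,0.0005,-0.028,0],[0.001,0.0005,-0.032,0]]}}

```text
clock: 25.7
position: [0.5701, 0.1896, 0.09]
tcp_rot: [1.0, -0.009, 0.002, -0.006]
ft_force: [0.4, 0.3, -0.6]
finger_gap: 0.031
```

{"name": "apply_moves", "arguments": {"commands": [[0,0,0,0],[0,0,0,0]]}}

```text
clock: 25.9
position: [0.57, 0.1896, 0.0898]
tcp_rot: [1.0, -0.009, 0.002, -0.006]
ft_force: [0.7, 0.0, -0.9]
finger_gap: 0.0311
```

{"name": "apply_moves", "arguments": {"commands": [[0,0,-0.01,0],[0,0,-0.02,0],[0,0,-0.026,0],[0,0,-0.026,0]]}}

```text
clock: 26.3
position: [0.5694, 0.1896, 0.0626]
tcp_rot: [1.0, -0.009, 0.001, -0.006]
ft_force: [1.4, 0.6, -0.8]
finger_gap: 0.0308
```

{"name": "apply_moves", "arguments": {"commands": [[0,0,-0.002,0],[0,0,-0.003,0],[0,0,-0.004,0],[0,0,-0.005,0]]}}

```text
clock: 26.7
position: [0.5695, 0.1896, 0.0592]
tcp_rot: [1.0, -0.009, 0.001, -0.006]
ft_force: [-6.5, -3.4, 20.3]
finger_gap: 0.0312
```

Seated with contact at the expected height. Release and go for the third tray.

{"name": "apply_moves", "arguments": {"commands": [[0,0,0.001,0],[0,0,0.001,0],[0,0,0.001,0],[0,0,0.01,0]], "fingers": 0.42}}

```text
clock: 27.1
position: [0.5686, 0.1891, 0.0684]
tcp_rot: [1.0, -0.009, 0.0, -0.005]
ft_force: [-0.2, -0.7, 0.4]
finger_gap: 0.0505
```

{"name": "apply_moves", "arguments": {"commands": [[0,0,0.03,0],[0,0,0.07,0],[0,0,0.11,0],[0,-0.02,0.13,0],[0,-0.06,0.13,0]]}}

```text
clock: 27.6
position: [0.5704, 0.1332, 0.2029]
tcp_rot: [1.0, -0.006, 0.004, -0.007]
ft_force: [1.1, -0.3, 0.3]
finger_gap: 0.051
```

```bash
python3 look.py 14 180,150,240,180 330,150,160,160
python3 - <<'E'
from h import *
for n,gs in(("top",[("d",(.682,-.054),.05,.008)]),("scene",[("d",(.686,-.054),.05,.008)])):
    im=cv2.imread(f"pics/{n}14.png")
    for nm,g,R,z in gs:
        c,r,k,e=outline(n,im,g,R,z); print(n,nm,c.round(4),round(2000*r,1),k,round(e*1e3,2))
    hsv=cv2.cvtColor(im,cv2.COLOR_BGR2HSV);H,S,V=cv2.split(hsv)
    blobs(n,im,(S<40)&(V>170),.011,600)
E
```

```text
{'clock': 27.6, 'position': [0.5704, 0.1332, 0.2029], 'finger_gap': 0.051, 'ft_force': [1.1118, -0.2897, 0.2725], 'q': [-0.1234, 0.3713, -0.2611, 1.8002, 0.1005, 0.9718, -2.0066]}
top d [ 0.6813 -0.0528] 95.6 66 0.67
top px [269. 472.] area 789.5 xy [-0.0185  0.065 ] diam 99.8 sd 19.8
top px [314. 463.] area 728.5 xy [ 0.0087 -0.0407] diam 71.8 sd 5.0
top px [297. 269.] area 692.5 xy [0.4728 0.0143] diam 77.9 sd 4.5
top px [ 29. 246.] area 4636.0 xy [0.519  0.7122] diam 208.5 sd 16.3
top px [589. 221.] area 4252.5 xy [ 0.6177 -0.7545] diam 204.3 sd 14.3
top px [324. 189.] area 906.5 xy [ 0.6831 -0.0536] diam 94.5 sd 2.4
top px [100. 170.] area 2196.5 xy [0.7446 0.5636] diam 168.0 sd 18.7
top px [259. 111.] area 636.0 xy [0.9142 0.132 ] diam 92.9 sd 14.4
scene d [ 0.6817 -0.0477] 105.0 45 1.12
scene px [ 76. 376.] area 6834.0 xy [ 0.4557 -0.6546] diam 213.4 sd 13.8
scene px [373. 295.] area 801.5 xy [ 0.6893 -0.0554] diam 86.4 sd 1.6
scene px [553. 204.] area 1190.5 xy [0.767  0.5704] diam 141.9 sd 13.3
scene px [502. 130.] area 1655.0 xy [0.4242 0.8083] diam 219.7 sd 13.0
```

View pics/p14.png

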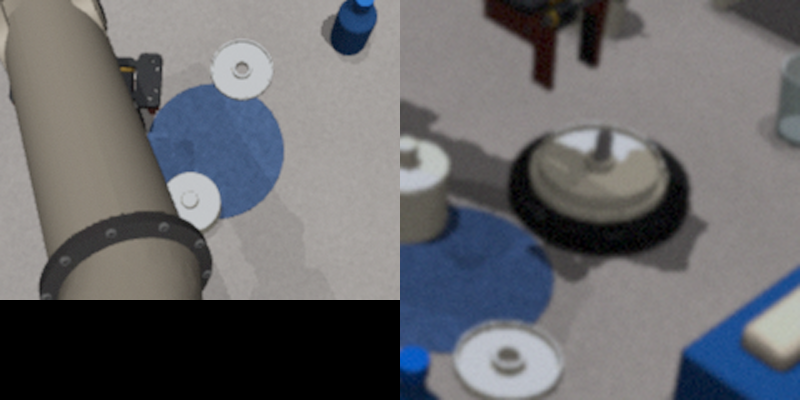

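{"name": "apply_moves", "arguments": {"commands": [[0.02,-0.035,0,0],[0.045,-0.075,0,0],[0.07,-0.115,0,0],[0.095,-0.155,0,0],[0.112,-0.187,0,0]]}}

```text
clock: 28.2
position: [0.6826, -0.067, 0.1996]
tcp_rot: [1.0, -0.014, 0.001, -0.003]
ft_force: [1.0, -0.1, -0.4]
finger_gap: 0.0508
```

{"name": "apply_moves", "arguments": {"commands": [[0,0,0,0],[0,0,0,0]]}}

```text
clock: 28.4
position: [0.6825, -0.0678, 0.1992]
tcp_rot: [1.0, -0.015, 0.001, -0.003]
ft_force: [-0.1, 0.8, 0.0]
finger_gap: 0.0509
```

{"name": "apply_moves", "arguments": {"commands": [[0,0.014,-0.04,1.5],[0,0.014,-0.08,1.5],[0,0.014,-0.12,1.5],[0,0.014,-0.14,1.5],[0,0.014,-0.14,1.5]]}}

```text
clock: 28.9
position: [0.6793, -0.051, 0.0559]
tcp_rot: [1.0, -0.0, -0.003, -0.004]
ft_force: [-0.0, -0.5, 0.1]
finger_gap: 0.0507
```

{"name": "apply_moves", "arguments": {"commands": [[0,0,0,0],[0,0,0,0]]}}

```text
clock: 29.1
position: [0.6799, -0.0493, 0.0574]
tcp_rot: [1.0, 0.0, -0.002, -0.004]
ft_force: [-0.5, -0.6, 0.3]
finger_gap: 0.051
```

```bash
python3 look.py 15 270,140,120,90 320,240,120,90
```

```text
{'clock': 29.1, 'position': [0.6799, -0.0493, 0.0574], 'finger_gap': 0.051, 'ft_force': [-0.4791, -0.5716, 0.306], 'q': [0.1046, 0.6836, -0.1729, 1.6488, 0.136, 0.825, -1.6929]}
```

View pics/p15.png

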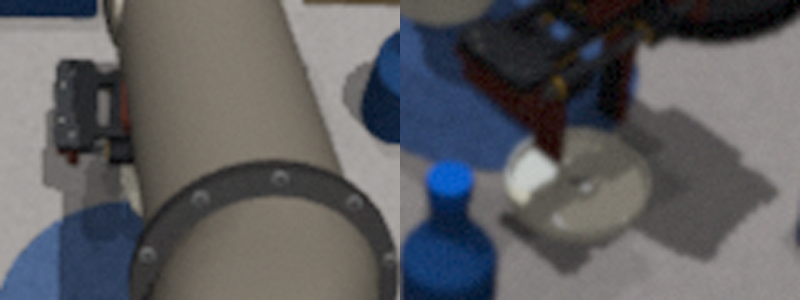

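{"name": "apply_moves", "arguments": {"commands": [[0.0025,-0.004,0,0],[0.0025,-0.004,-0.01,0],[0.0025,-0.004,-0.025,0],[0.0025,-0.004,-0.038,0],[0.0025,-0.004,-0.039,0]]}}

```text
clock: 29.7
position: [0.6805, -0.0542, 0.0153]
tcp_rot: [1.0, -0.0, -0.004, -0.004]
ft_force: [-1.0, 0.6, -0.5]
finger_gap: 0.0508
```

{"name": "apply_moves", "arguments": {"commands": [[0,0,0,0],[0,0,0,0]]}}

```text
clock: 29.9
position: [0.6807, -0.0541, 0.0153]
tcp_rot: [1.0, 0.0, -0.004, -0.004]
ft_force: [0.1, -0.4, 0.5]
finger_gap: 0.0509
```

{"name": "apply_moves", "arguments": {"commands": [[0.001,0,0.0015,0],[0.001,0,0.0015,0],[0.001,0,0.0015,0]]}}

```text
clock: 30.2
position: [0.6819, -0.0541, 0.0171]
tcp_rot: [1.0, 0.0, -0.004, -0.004]
ft_force: [-0.2, -0.4, 0.3]
finger_gap: 0.0508
```

{"name": "apply_moves", "arguments": {"commands": [[0,0,0,0],[0,0,0,0],[0,0,0,0],[0,0,0,0]], "fingers": 1, "newtons": 6}}

```text
clock: 30.6
position: [0.6818, -0.0541, 0.0171]
tcp_rot: [1.0, 0.0, -0.004, -0.004]
ft_force: [-0.3, 0.4, -0.4]
finger_gap: 0.0322
```

{"name": "apply_moves", "arguments": {"commands": [[0,0,0,0],[0,0,0,0],[0,0,0,8],[0,0,0,16],[0,0,0,24]], "fingers": 0.42}}

```text
clock: 31.1
position: [0.6819, -0.0541, 0.0172]
tcp_rot: [0.978, 0.211, -0.005, -0.003]
ft_force: [0.6, -0.9, -0.3]
finger_gap: 0.051
```

{"name": "apply_moves", "arguments": {"commands": [[0,0,0,8],[0,0,0,16],[0,0,0,24],[0,0,0,32],[0,0,0,40]]}}

```text
clock: 31.6
position: [0.6819, -0.0543, 0.0171]
tcp_rot: [0.845, 0.535, -0.006, -0.001]
ft_force: [-1.0, -0.2, 0.3]
finger_gap: 0.0511
```

{"name": "apply_moves", "arguments": {"commands": [[0,0,0,8],[0,0,0,16],[0,0,0,24],[0,0,0,26],[0,0,0,26]]}}

```text
clock: 32.1
position: [0.6817, -0.0545, 0.0169]
tcp_rot: [0.704, 0.71, -0.006, -0.0]
ft_force: [-0.7, -0.1, 0.0]
finger_gap: 0.051
```

{"name": "apply_moves", "arguments": {"commands": [[0,0,0,0],[0,0,0,0]]}}

```text
clock: 32.3
position: [0.6818, -0.0545, 0.017]
tcp_rot: [0.705, 0.71, -0.006, -0.0]
ft_force: [-0.3, 0.7, 0.3]
finger_gap: 0.0505
```

{"name": "apply_moves", "arguments": {"commands": [[0,0,0,0],[0,0,0,0],[0,0,0,0],[0,0,0.005,0],[0,0,0.01,0]], "fingers": 1, "newtons": 20}}

```text
clock: 32.8
position: [0.6816, -0.0545, 0.0272]
tcp_rot: [0.705, 0.71, -0.006, -0.0]
ft_force: [-0.2, -0.4, -0.2]
finger_gap: 0.0316
```

{"name": "apply_moves", "arguments": {"commands": [[0,0,0.02,0],[0,0,0.06,0],[0,0,0.1,0],[0,0,0.13,0],[0,0,0.135,0]]}}

```text
clock: 33.3
position: [0.6841, -0.054, 0.1674]
tcp_rot: [0.705, 0.71, -0.003, 0.002]
ft_force: [0.2, -0.7, -0.9]
finger_gap: 0.0313
```

{"name": "apply_moves", "arguments": {"commands": [[-0.02,0.035,0,0],[-0.045,0.075,0,0],[-0.07,0.115,0,0],[-0.09,0.155,0,0],[-0.11,0.19,0,0]]}}

```text
clock: 33.8
position: [0.5723, 0.1378, 0.1667]
tcp_rot: [0.704, 0.71, -0.004, 0.002]
ft_force: [0.2, 0.9, -0.7]
finger_gap: 0.0313
```

{"name": "apply_moves", "arguments": {"commands": [[0,0.02,0,0],[0,0.04,0,0],[0,0.04,0,0]]}}

```text
clock: 34.1
position: [0.571, 0.1812, 0.1663]
tcp_rot: [0.703, 0.712, -0.003, 0.001]
ft_force: [0.4, 0.8, -1.5]
finger_gap: 0.0319
```

{"name": "apply_moves", "arguments": {"commands": [[0,0,0,0],[0,0,0,0]]}}

```text
clock: 34.3
position: [0.5709, 0.1798, 0.1657]
tcp_rot: [0.703, 0.711, -0.004, 0.001]
ft_force: [-0.2, -0.0, -1.8]
finger_gap: 0.0316
```

{"name": "apply_moves", "arguments": {"commands": [[-0.001,0.01,-0.01,0],[-0.001,0.01,-0.025,0],[-0.001,0.01,-0.038,0],[-0.001,0.01,-0.042,0],[-0.001,0.01,-0.042,0]]}}

```text
clock: 34.8
position: [0.5692, 0.1893, 0.1223]
tcp_rot: [0.703, 0.711, -0.005, 0.001]
ft_force: [-0.8, 0.5, 1.0]
finger_gap: 0.0317
```

```bash
python3 look.py 16 170,150,160,160 350,130,120,120
```

```text
{'clock': 34.8, 'position': [0.5692, 0.1893, 0.1223], 'finger_gap': 0.0317, 'ft_force': [-0.8096, 0.5331, 1.0008], 'q': [0.0581, 0.5696, -0.6546, 1.7966, 0.4268, 0.9305, -0.7725]}
```

View pics/p16.png

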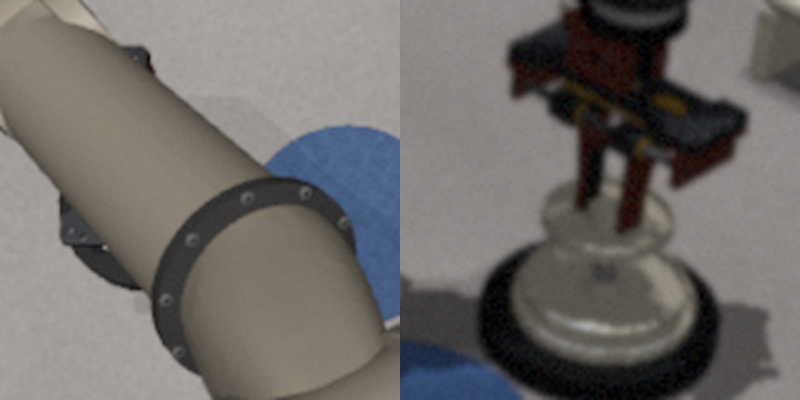

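{"name": "apply_moves", "arguments": {"commands": [[0.0005,0.0005,-0.01,0],[0.0005,0.0005,-0.02,0],[0.0005,0.0005,-0.03,0],[0.0005,0.0005,-0.03,0]]}}

```text
clock: 35.3
position: [0.5694, 0.1897, 0.0917]
tcp_rot: [0.703, 0.711, -0.005, 0.0]
ft_force: [-0.7, -0.4, -1.0]
finger_gap: 0.0317
```

{"name": "apply_moves", "arguments": {"commands": [[0,0,-0.005,0],[0,0,-0.01,0],[0,0,-0.014,0],[0,0,-0.014,0]]}}

```text
clock: 35.7
position: [0.5692, 0.1896, 0.0772]
tcp_rot: [0.703, 0.711, -0.006, 0.0]
ft_force: [0.7, 0.5, -0.7]
finger_gap: 0.0315
```

{"name": "apply_moves", "arguments": {"commands": [[0,0,-0.001,0],[0,0,-0.002,0],[0,0,-0.003,0],[0,0,-0.004,0]]}}

```text
clock: 36.1
position: [0.5694, 0.1897, 0.0746]
tcp_rot: [0.703, 0.711, -0.006, 0.001]
ft_force: [-5.7, -2.2, 19.1]
finger_gap: 0.0319
```

Seated. Release, rise, and go to the cover.

{"name": "apply_moves", "arguments": {"commands": [[0,0,0.001,0],[0,0,0.001,0],[0,0,0.001,0],[0,0,0.01,0]], "fingers": 0.45}}

```text
clock: 36.5
position: [0.5685, 0.1892, 0.0837]
tcp_rot: [0.703, 0.711, -0.007, 0.0]
ft_force: [0.6, 0.8, 0.6]
finger_gap: 0.0486
```

{"name": "apply_moves", "arguments": {"commands": [[0,0,0.03,0],[0,0,0.07,0],[0,0,0.11,0],[-0.02,-0.03,0.12,0],[-0.045,-0.07,0.12,0]]}}

```text
clock: 37.0
position: [0.5248, 0.1214, 0.2067]
tcp_rot: [0.702, 0.712, -0.004, 0.001]
ft_force: [0.1, -0.8, -0.3]
finger_gap: 0.0483
```

{"name": "apply_moves", "arguments": {"commands": [[-0.02,-0.035,0,0],[-0.05,-0.07,0,0],[-0.067,-0.1,0,0],[-0.067,-0.1,0,0]]}}

```text
clock: 37.4
position: [0.4554, 0.0169, 0.2067]
tcp_rot: [0.704, 0.71, -0.006, 0.002]
ft_force: [0.8, -0.2, 0.3]
finger_gap: 0.0484
```

{"name": "apply_moves", "arguments": {"commands": [[0,0,0,0],[0,0,0,0]]}}

```text
clock: 37.6
position: [0.4559, 0.0175, 0.2071]
tcp_rot: [0.704, 0.711, -0.005, 0.002]
ft_force: [0.2, -0.1, -0.6]
finger_gap: 0.0482
```

```bash
python3 look.py 17 180,150,240,180 270,130,220,165
```

```text
{'clock': 37.6, 'position': [0.4559, 0.0175, 0.2071], 'finger_gap': 0.0482, 'ft_force': [0.2181, -0.1192, -0.6245], 'q': [0.474, 0.2224, -0.7333, 2.0444, 0.194, 0.947, -0.3524]}
```

View pics/p17.png

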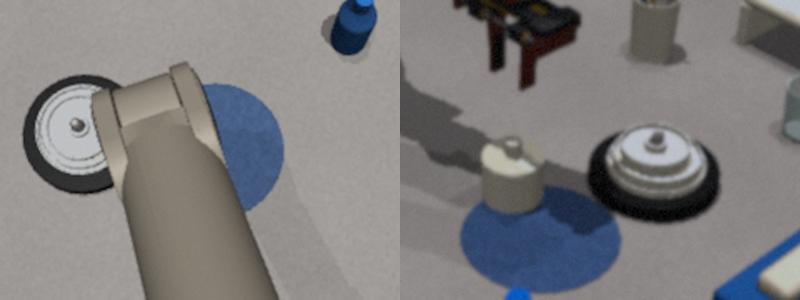

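{"name": "apply_moves", "arguments": {"commands": [[0.002,0.001,-0.035,0],[0.002,0.001,-0.07,0],[0.002,0.001,-0.09,0],[0.002,0.001,-0.1,0],[0.002,0.001,-0.1,0]]}}

```text
clock: 38.2
position: [0.4576, 0.0201, 0.106]
tcp_rot: [0.703, 0.712, -0.006, 0.001]
ft_force: [0.4, -0.1, 1.3]
finger_gap: 0.0479
```

{"name": "apply_moves", "arguments": {"commands": [[0,0,0,0],[0,0,0,0]]}}

```text
clock: 38.4
position: [0.4586, 0.0205, 0.107]
tcp_rot: [0.702, 0.712, -0.005, 0.001]
ft_force: [0.1, 0.3, -0.2]
finger_gap: 0.0482
```

{"name": "apply_moves", "arguments": {"commands": [[-0.0005,-0.002,-0.008,0],[-0.0005,-0.002,-0.016,0],[-0.0005,-0.002,-0.021,0],[-0.0005,-0.002,-0.021,0]]}}

```text
clock: 38.8
position: [0.4574, 0.0184, 0.0851]
tcp_rot: [0.702, 0.712, -0.006, 0.001]
ft_force: [-0.4, -0.9, 1.0]
finger_gap: 0.0484
```

{"name": "apply_moves", "arguments": {"commands": [[0,0,0,0],[0,0,0,0],[0,0,0,0],[0,0,0,0]], "fingers": 1, "newtons": 15}}

```text
clock: 39.2
position: [0.4576, 0.0185, 0.0853]
tcp_rot: [0.702, 0.712, -0.005, 0.001]
ft_force: [0.5, 0.6, -0.3]
finger_gap: 0.0239
```

```bash
python3 look.py 18 180,150,240,180 270,130,140,105
python3 - <<'E'
from h import *
a=cv2.imread("pics/top14.png")
E
```

```text
{'clock': 39.2, 'position': [0.4576, 0.0185, 0.0853], 'finger_gap': 0.0239, 'ft_force': [0.4587, 0.5744, -0.3002], 'q': [0.3609, 0.4198, -0.6446, 2.1471, 0.4009, 0.7008, -0.5431]}
```

View pics/p18.png

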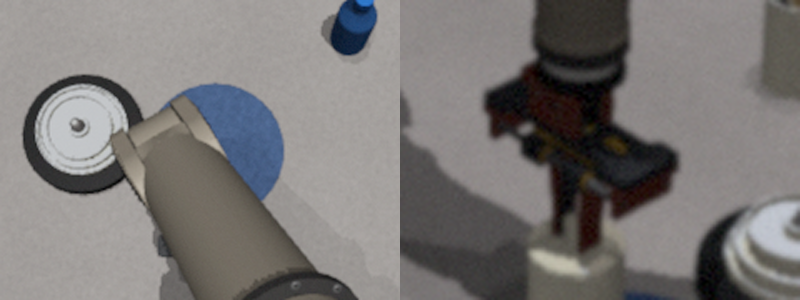

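{"name": "apply_moves", "arguments": {"commands": [[0,0,0.02,0],[0,0,0.06,0],[0,0,0.1,0],[0,0,0.13,0],[0,0,0.13,0]], "newtons": 20}}

```text
clock: 39.8
position: [0.4599, 0.0189, 0.219]
tcp_rot: [0.703, 0.712, -0.003, 0.004]
ft_force: [-0.1, 1.3, -1.6]
finger_gap: 0.0233
```

{"name": "apply_moves", "arguments": {"commands": [[0.02,0.03,0,0],[0.045,0.07,0,0],[0.07,0.11,0,0],[0.095,0.15,0,0],[0.111,0.171,0,0]]}}

```text
clock: 40.3
position: [0.571, 0.1937, 0.2172]
tcp_rot: [0.701, 0.713, -0.003, 0.002]
ft_force: [0.7, -0.2, -2.0]
finger_gap: 0.0234
```

{"name": "apply_moves", "arguments": {"commands": [[0,0,0,0],[0,0,0,0],[0,0,0,0]]}}

```text
clock: 40.6
position: [0.5701, 0.1923, 0.2161]
tcp_rot: [0.702, 0.712, -0.004, 0.002]
ft_force: [-1.3, -0.7, -0.9]
finger_gap: 0.0233
```

{"name": "apply_moves", "arguments": {"commands": [[-0.0005,-0.0025,-0.01,0],[-0.0005,-0.0025,-0.03,0],[-0.0005,-0.0025,-0.045,0],[-0.0005,-0.0025,-0.045,0]]}}

```text
clock: 41.0
position: [0.568, 0.1877, 0.1684]
tcp_rot: [0.702, 0.712, -0.007, 0.002]
ft_force: [-0.6, -0.4, -1.3]
finger_gap: 0.0233
```

{"name": "apply_moves", "arguments": {"commands": [[0,0,0,0],[0,0,0,0]]}}

```text
clock: 41.2
position: [0.5682, 0.1874, 0.1687]
tcp_rot: [0.702, 0.712, -0.007, 0.002]
ft_force: [-1.1, 1.5, -0.9]
finger_gap: 0.0233
```

```bash
python3 look.py 19 180,150,160,160 350,130,120,120
```

```text
{'clock': 41.2, 'position': [0.5682, 0.1874, 0.1687], 'finger_gap': 0.0233, 'ft_force': [-1.1319, 1.4608, -0.9242], 'q': [0.1037, 0.5229, -0.7139, 1.762, 0.402, 1.0193, -0.75]}
```

View pics/p19.png

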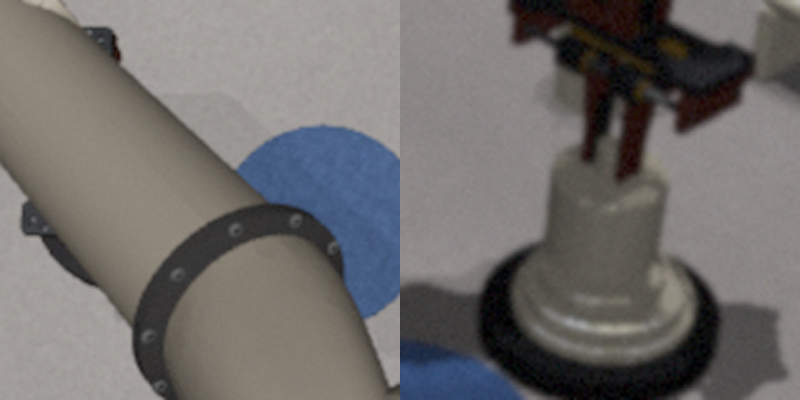

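{"name": "apply_moves", "arguments": {"commands": [[0.001,0.002,0,0],[0.001,0.002,-0.003,0],[0.001,0.002,-0.007,0],[0.001,0.002,-0.01,0]]}}

```text
clock: 41.7
position: [0.5693, 0.1898, 0.1586]
tcp_rot: [0.702, 0.712, -0.006, 0.002]
ft_force: [0.6, -0.2, -1.0]
finger_gap: 0.0236
```

{"name": "apply_moves", "arguments": {"commands": [[0,0,0,0],[0,0,0,0]]}}

```text
clock: 41.9
position: [0.5691, 0.1897, 0.1583]
tcp_rot: [0.702, 0.712, -0.007, 0.002]
ft_force: [0.5, 0.8, -0.7]
finger_gap: 0.0237
```

{"name": "apply_moves", "arguments": {"commands": [[0,0,-0.002,0],[0,0,-0.004,0],[0,0,-0.007,0],[0,0,-0.01,0]]}}

```text
clock: 42.3
position: [0.5691, 0.1896, 0.148]
tcp_rot: [0.702, 0.712, -0.007, 0.002]
ft_force: [-0.2, 0.2, -1.4]
finger_gap: 0.0235
```

```bash
python3 look.py 20 180,150,160,160 370,150,90,90
```

```text
{'clock': 42.3, 'position': [0.5691, 0.1896, 0.148], 'finger_gap': 0.0235, 'ft_force': [-0.2391, 0.1593, -1.3645], 'q': [0.0896, 0.5487, -0.7013, 1.775, 0.4236, 0.9859, -0.7692]}
```

View pics/p20.png

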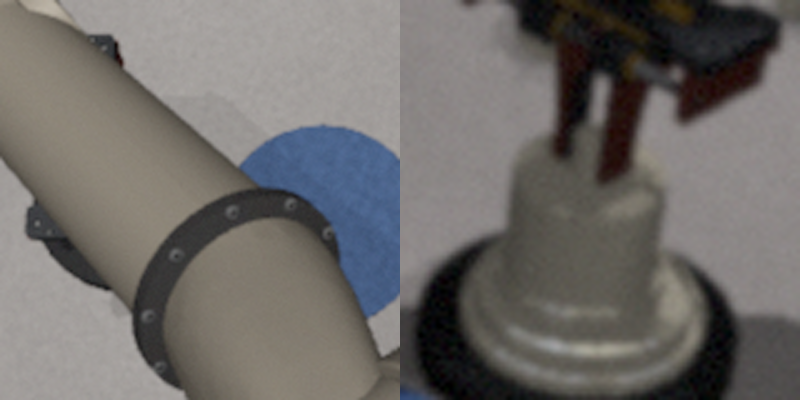

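{"name": "apply_moves", "arguments": {"commands": [[0,0,-0.001,0],[0,0,-0.002,0],[0,0,-0.0025,0],[0,0,-0.003,0]]}}

```text
clock: 42.8
position: [0.5692, 0.1899, 0.1462]
tcp_rot: [0.702, 0.712, -0.007, 0.002]
ft_force: [-3.6, -1.6, 12.5]
finger_gap: 0.0236
```

{"name": "apply_moves", "arguments": {"commands": [[0,0,0,0],[0,0,0,0],[0,0,0,0]], "fingers": 0.4}}

```text
clock: 43.1
position: [0.5693, 0.1899, 0.1462]
tcp_rot: [0.702, 0.712, -0.007, 0.002]
ft_force: [0.4, 0.0, 0.6]
finger_gap: 0.0437
```

{"name": "apply_moves", "arguments": {"commands": [[0,0,0.01,0],[0,0,0.03,0],[0,0,0.07,0],[0,0,0.09,0],[0,0.03,0.09,0]]}}

```text
clock: 43.6
position: [0.5723, 0.2168, 0.2401]
tcp_rot: [0.705, 0.71, -0.005, 0.004]
ft_force: [0.7, -0.2, -0.9]
finger_gap: 0.0526
```

{"name": "apply_moves", "arguments": {"commands": [[0,0.035,0,0],[0,0.075,0,0],[0,0.11,0,0],[0,0.12,0,0],[0,0.12,0,0]], "fingers": 0.0}}

```text
clock: 44.1
position: [0.5715, 0.3387, 0.2404]
tcp_rot: [0.703, 0.711, -0.005, 0.004]
ft_force: [0.2, -0.5, -0.8]
finger_gap: 0.0868
```

```bash
python3 look.py 21 170,150,180,180 330,130,150,150
```

```text
{'clock': 44.1, 'position': [0.5715, 0.3387, 0.2404], 'finger_gap': 0.0868, 'ft_force': [0.1952, -0.4802, -0.7896], 'q': [-0.135, 0.5597, -0.7348, 1.5307, 0.3981, 1.213, -0.928]}
```

View pics/p21.png

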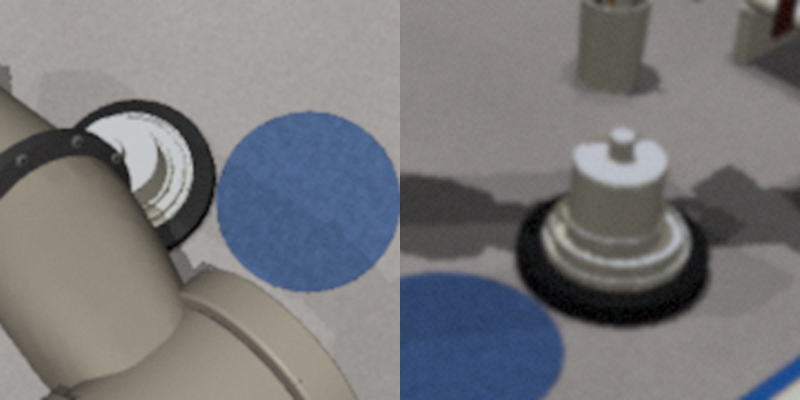

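Run:
```python
from h import *
im=cv2.imread("pics/top21.png");hsv=cv2.cvtColor(im,cv2.COLOR_BGR2HSV);H,S,V=cv2.split(hsv)
blobs("top",im,(H>100)&(H<125)&(S>80),0.0,3000)
c,r,k,e=outline("top",im,(.552,-.0125),.11,0);print("mat",c,r*2000,k,e)
im=cv2.imread("pics/scene21.png");hsv=cv2.cvtColor(im,cv2.COLOR_BGR2HSV);H,S,V=cv2.split(hsv)
blobs("scene",im,(H>100)&(H<125)&(S>80),0.0,2000)
c,r,k,e=outline("scene",im,(.552,-.0125),.11,0);print("mat",c,r*2000,k,e)
for n in("top","scene"): print(outline(n,cv2.imread(f"pics/{n}17.png"),(.569,.19),.095,.028))
```

```text
top px [630. 342.] area 4384.0 xy [ 0.3037 -0.9554] diam 442.8 sd 65.9
top px [308. 240.] area 5077.0 xy [ 0.5522 -0.0134] diam 214.5 sd 0.7
top px [261. 120.] area 3487.5 xy [0.8933 0.127 ] diam 199.8 sd 16.8
mat [ 0.55201947 -0.01276751] 222.7474245568395 47 0.0009230579916930293
scene px [486. 294.] area 4679.0 xy [0.8507 0.1638] diam 233.0 sd 25.7
scene px [342. 289.] area 5365.0 xy [ 0.6121 -0.0731] diam 286.9 sd 58.7
scene px [162.  90.] area 2372.0 xy [-0.5796  0.1265] diam 375.1 sd 55.2
mat [ 0.55212817 -0.00869953] 226.54197915651298 49 0.0007833102352785927
(array([0.56888609, 0.18869252]), np.float64(0.09638849627658484), 41, np.float64(0.0009315871684651044))
(array([0.57975549, 0.18386595]), np.float64(0.10228875472446097), 58, np.float64(0.0010366008064062059))
```

{"name": "apply_moves", "arguments": {"commands": [[0.008,-0.012,0,-4.6],[0.008,-0.012,0,-4.6],[0.008,-0.012,0,-4.6]]}}

```text
clock: 44.5
position: [0.5815, 0.3213, 0.2401]
tcp_rot: [0.733, 0.68, -0.006, 0.005]
ft_force: [-0.1, -0.4, 0.1]
finger_gap: 0.0873
```

{"name": "apply_moves", "arguments": {"commands": [[0,0,-0.04,0],[0,0,-0.08,0],[0,0,-0.12,0],[0,0,-0.14,0],[0,0,-0.14,0]]}}

```text
clock: 45.0
position: [0.5794, 0.3197, 0.0968]
tcp_rot: [0.733, 0.68, -0.009, 0.004]
ft_force: [-0.3, 0.5, -0.1]
finger_gap: 0.0877
```

{"name": "apply_moves", "arguments": {"commands": [[0,0,0,0],[0,0,0,0]]}}

```text
clock: 45.2
position: [0.5799, 0.3202, 0.0982]
tcp_rot: [0.733, 0.681, -0.008, 0.004]
ft_force: [-0.3, -0.4, 0.2]
finger_gap: 0.0879
```

{"name": "apply_moves", "arguments": {"commands": [[0,0,-0.02,0],[0,0,-0.045,0],[0,0,-0.07,0],[0,0,-0.08,0],[0,0,-0.08,0]]}}

```text
clock: 45.7
position: [0.579, 0.3197, 0.0166]
tcp_rot: [0.733, 0.681, -0.009, 0.004]
ft_force: [-0.2, 0.2, -0.1]
finger_gap: 0.0883
```

{"name": "apply_moves", "arguments": {"commands": [[0,0,0,0],[0,0,0,0]]}}

```text
clock: 45.9
position: [0.5797, 0.3202, 0.0177]
tcp_rot: [0.733, 0.681, -0.008, 0.004]
ft_force: [-0.2, 0.2, -0.0]
finger_gap: 0.0879
```

```bash
python3 look.py 22 130,150,200,200 330,130,150,150
```

```text
{'clock': 45.9, 'position': [0.5797, 0.3202, 0.0177], 'finger_gap': 0.0879, 'ft_force': [-0.1651, 0.1652, -0.0396], 'q': [-0.1945, 0.7911, -0.597, 1.6821, 0.5677, 0.8646, -1.1129]}
```

View pics/p22.png

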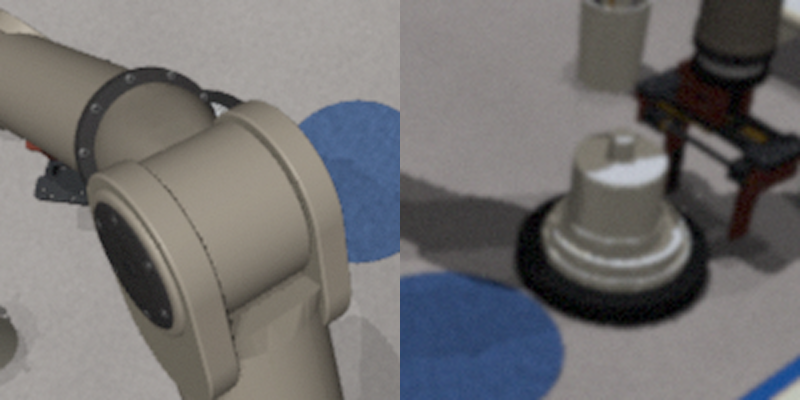

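{"name": "apply_moves", "arguments": {"commands": [[-0.001,-0.01,0,0],[-0.002,-0.02,0,0],[-0.0025,-0.03,0,0],[-0.003,-0.036,0,0],[-0.0035,-0.042,0,0]]}}

```text
clock: 46.5
position: [0.5762, 0.2786, 0.018]
tcp_rot: [0.733, 0.681, -0.007, 0.004]
ft_force: [-0.3, 3.8, -2.4]
finger_gap: 0.088
```

{"name": "apply_moves", "arguments": {"commands": [[-0.0005,-0.006,0,0],[-0.001,-0.012,0,0],[-0.0015,-0.018,0,0],[-0.002,-0.024,0,0],[-0.0025,-0.03,0,0]]}}

```text
clock: 47.0
position: [0.5736, 0.2483, 0.018]
tcp_rot: [0.733, 0.681, -0.007, 0.004]
ft_force: [0.1, 2.9, -1.9]
finger_gap: 0.0878
```

```bash
python3 look.py 23 130,150,200,200 330,130,150,150
```

```text
{'clock': 47.0, 'position': [0.5736, 0.2483, 0.018], 'finger_gap': 0.0878, 'ft_force': [0.1337, 2.8619, -1.8624], 'q': [-0.0828, 0.7452, -0.6008, 1.78, 0.5719, 0.8112, -1.0452]}
```

View pics/p23.png

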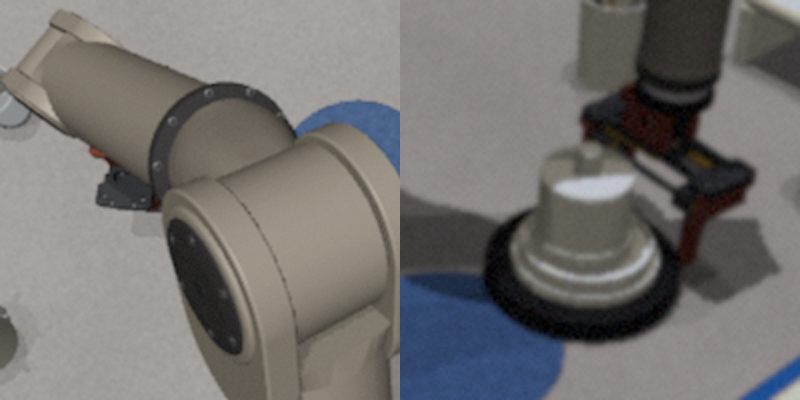

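{"name": "apply_moves", "arguments": {"commands": [[-0.0006,-0.007,0,0],[-0.0012,-0.014,0,0],[-0.0018,-0.021,0,0],[-0.0024,-0.028,0,0],[-0.003,-0.035,0,0]]}}

```text
clock: 47.6
position: [0.5708, 0.2116, 0.018]
tcp_rot: [0.733, 0.68, -0.008, 0.004]
ft_force: [0.2, 3.8, -0.5]
finger_gap: 0.0879
```

{"name": "apply_moves", "arguments": {"commands": [[-0.0006,-0.007,0,0],[-0.0012,-0.014,0,0],[-0.0018,-0.021,0,0],[-0.0024,-0.028,0,0],[-0.003,-0.035,0,0]]}}

```text
clock: 48.1
position: [0.5677, 0.176, 0.018]
tcp_rot: [0.733, 0.68, -0.008, 0.004]
ft_force: [0.3, 5.1, -0.8]
finger_gap: 0.0879
```

{"name": "apply_moves", "arguments": {"commands": [[-0.0006,-0.007,0,0],[-0.0012,-0.014,0,0],[-0.0018,-0.021,0,0],[-0.0024,-0.028,0,0],[-0.003,-0.035,0,0]]}}

```text
clock: 48.6
position: [0.5646, 0.1405, 0.018]
tcp_rot: [0.733, 0.68, -0.008, 0.004]
ft_force: [0.6, 4.8, -1.2]
finger_gap: 0.0876
```

```bash
python3 look.py 24 180,150,200,200 280,150,150,150
```

```text
{'clock': 48.6, 'position': [0.5646, 0.1405, 0.018], 'finger_gap': 0.0876, 'ft_force': [0.6387, 4.8215, -1.1854], 'q': [0.0925, 0.6931, -0.6017, 1.8882, 0.578, 0.7531, -0.9168]}
```

View pics/p24.png

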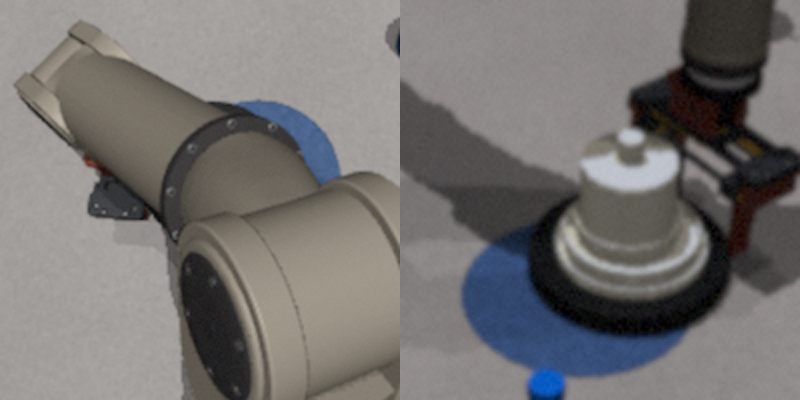

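Remaining: about dx −0.005, dy −0.059.

{"name": "apply_moves", "arguments": {"commands": [[-0.0005,-0.006,0,0],[-0.001,-0.012,0,0],[-0.0015,-0.018,0,0],[-0.002,-0.024,0,0],[-0.0025,-0.03,0,0]]}}

```text
clock: 49.2
position: [0.5621, 0.1087, 0.018]
tcp_rot: [0.733, 0.68, -0.008, 0.005]
ft_force: [0.4, 4.3, -1.2]
finger_gap: 0.0878
```

{"name": "apply_moves", "arguments": {"commands": [[-0.0005,-0.006,0,0],[-0.001,-0.012,0,0],[-0.0015,-0.018,0,0],[-0.002,-0.022,0,0],[-0.0025,-0.025,0,0]]}}

```text
clock: 49.7
position: [0.5596, 0.0832, 0.018]
tcp_rot: [0.734, 0.68, -0.008, 0.005]
ft_force: [0.6, 5.1, -1.5]
finger_gap: 0.0874
```

{"name": "apply_moves", "arguments": {"commands": [[0,0,0,0],[0,0,0,0]]}}

```text
clock: 49.9
position: [0.5595, 0.0826, 0.0179]
tcp_rot: [0.734, 0.68, -0.009, 0.005]
ft_force: [0.7, 3.0, -0.6]
finger_gap: 0.0879
```

```bash
python3 look.py 25 180,150,200,200 280,150,150,150
```

```text
{'clock': 49.9, 'position': [0.5595, 0.0826, 0.0179], 'finger_gap': 0.0879, 'ft_force': [0.6514, 2.9629, -0.5627], 'q': [0.1898, 0.6734, -0.5995, 1.9278, 0.5814, 0.732, -0.8365]}
```

View pics/p25.png

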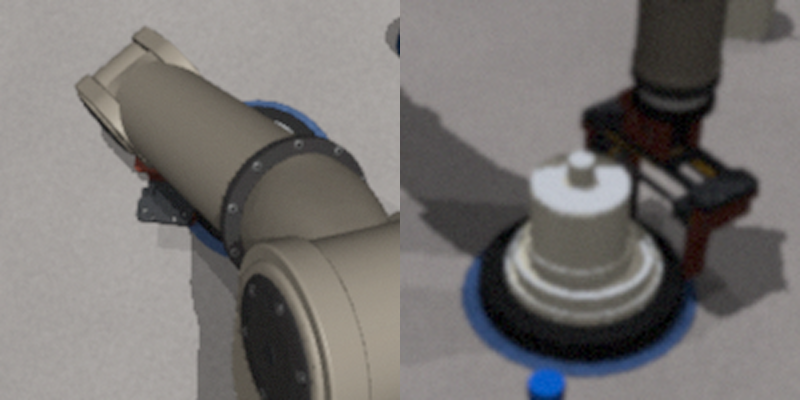

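Nicely on the mat. Back the hand away along +y, then raise and check with a clear view.

{"name": "apply_moves", "arguments": {"commands": [[0.001,0.01,0,0],[0.002,0.025,0,0],[0.004,0.05,0,0],[0.006,0.075,0.01,0],[0.007,0.09,0.04,0]]}}

```text
clock: 50.5
position: [0.5643, 0.1752, 0.0562]
tcp_rot: [0.733, 0.681, -0.011, 0.003]
ft_force: [-0.4, -0.6, 0.0]
finger_gap: 0.0873
```

{"name": "apply_moves", "arguments": {"commands": [[0,0.03,0.04,0],[0,0.06,0.08,0],[0,0.09,0.12,0],[0,0.12,0.14,0],[0,0.15,0.15,0]]}}

```text
clock: 51.0
position: [0.5643, 0.3283, 0.2093]
tcp_rot: [0.732, 0.681, -0.009, 0.004]
ft_force: [1.5, 0.1, 0.2]
finger_gap: 0.0877
```

{"name": "apply_moves", "arguments": {"commands": [[-0.02,0.04,0.02,0],[-0.04,0.08,0.03,0],[-0.06,0.12,0.03,0],[-0.08,0.12,0.03,0]]}}

```text
clock: 51.4
position: [0.4795, 0.4554, 0.2398]
tcp_rot: [0.73, 0.684, -0.008, 0.002]
ft_force: [0.3, -0.3, -0.1]
finger_gap: 0.0877
```

```bash
python3 look.py 26 0,0,640,480 0,0,640,480
python3 - <<'E'
from h import *
for n in("top","scene"):
    im=cv2.imread(f"pics/{n}26.png")
    print(n,"base",outline(n,im,(.552,-.012),.095,.028)[:3],"mat",outline(n,im,(.552,-.012),.11,0)[:3])
a=cv2.imread("pics/top26.png");b=cv2.imread("pics/scene26.png")
cv2.imwrite("pics/c26.png",np.hstack([cv2.resize(a[180:300,250:370],(390,390),interpolation=cv2.INTER_CUBIC),cv2.resize(b[190:310,290:410],(390,390),interpolation=cv2.INTER_CUBIC)]))
E
```

```text
{'clock': 51.4, 'position': [0.4795, 0.4554, 0.2398], 'finger_gap': 0.0877, 'ft_force': [0.2915, -0.2724, -0.0777], 'q': [-0.3461, 0.5657, -0.7523, 1.5301, 0.3992, 1.223, -1.2294]}
top base (array([ 0.5545055 , -0.01084719]), np.float64(0.10132148177481434), 35) mat (array([ 0.55279783, -0.01348498]), np.float64(0.11080863683074074), 69)
scene base (array([ 0.56267019, -0.01630668]), np.float64(0.10334842550746358), 63) mat (array([ 0.55026104, -0.00802438]), np.float64(0.1139008972322524), 37)
```

View pics/c26.png

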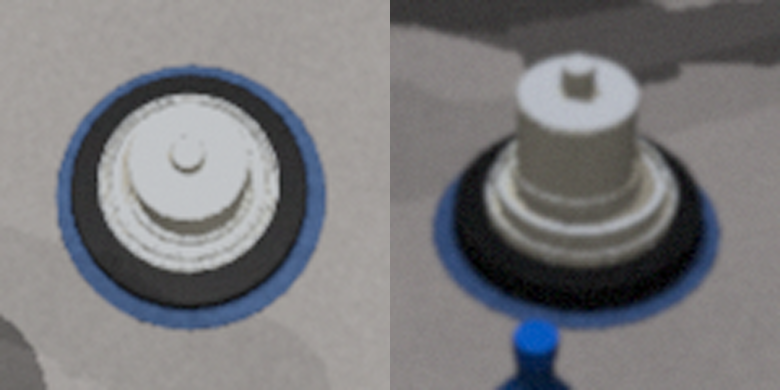

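View pics/p26.png

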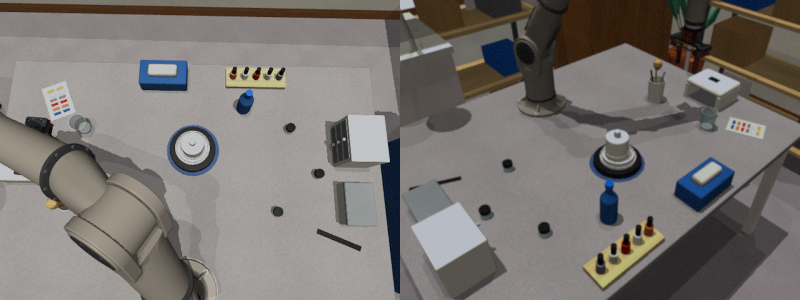

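Run:
```python
from h import *
a=cv2.imread("pics/scene0.png").astype(int);b=cv2.imread("pics/scene26.png").astype(int)
for nm,x,y,w,h in(("cup",395,95,32,72),("glass",478,168,32,42),("bottle",318,290,34,70),("p1",160,252,24,24),("p2",124,324,24,28),("p3",218,352,26,30)):
    g=lambda I:I[y:y+h,x:x+w].mean(2).astype(np.float32)
    print(nm,cv2.phaseCorrelate(g(a),g(b)))
print(arm.finish_job())
```

```text
cup ((-0.037309124957126016, 0.01646843994959113), 0.9457844470938047)
glass ((0.19850582218385426, 0.5933607507735843), 0.7640525771511926)
bottle ((0.149547486336143, -0.07252822537362391), 0.9128103142167315)
p1 ((-0.3035533456028592, 0.16785386670877145), 0.8305978981984986)
p2 ((-0.06486425307095445, 0.1600936959767516), 1.0383214480347103)
p3 ((0.4761632913603524, -0.059829560366276624), 0.9986900141209731)
the job is handed in; nothing more can be done
None
```

The job is done and handed in at about 51 s. I took the cover off and threaded the three trays that were there onto the post, largest at the bottom. By measured size they were the 142, 128 and 100 mm ones. I then put the cover back inside the top tray and slid the carousel about 0.2 m along the table onto the mat.

**Seating:** Each tray, and then the cover, came to rest at the height it should, with 12 to 20 N of contact. The push took about 3 to 5 N, and the carousel stayed level in the pictures taken along the way.

**On the mat:** In the last pictures, blue shows all round the base in the top view, with the centres within a few mm of each other. In the scene view the base hides the far edge of the mat. My automatic base-edge fit failed there: it read the base about 10 mm too wide in both views. I therefore judged the placing by eye from the enlarged crops.

**Bystanders:** The cup, glass, bottle and pots all matched the first picture to within about 0.6 pixel. The glass matched least well, with lower correlation and the largest shift, and I put that down to the arm's shadow.

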